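Load and purge polishing handles on a dental care unit

TASK

Flush the purge unit first, while its ports are still empty: push its green spring flap down until it lies level, keep it there for a good second, and let it up. Then stand every polishing handle upright with its taper fully home in a port, one to a port, close any port left over with a red blanking plug, and with all four ports filled push the flap level again for a good second to purge. Finish with the flap up and every port still filled, and leave the file pot, the bottle and the dish alone.

Things in the scene. Friction and masses are not known exactly. Their poses are not given: they have to be found in the camera images.
- handle1: polishing handle, green square grip, 0.2 kg. Own +x runs from taper to nose (up when stood). Along x in mm: steel taper -40 (16 dia) to 0 (36 dia); square collar 40x40, 0..8; square grip 28x28, 8..72; nose 16 dia, 72..86. Origin on the axis under the collar. y, z square to the flats. Starts lying on a flat, origin 21 mm up, nose end 5 deg lower, pointing to +y or up to 40 deg from it towards +x. May be absent.
- handle2: polishing handle, blue square grip, 0.2 kg. Own +x runs from taper to nose (up when stood). Along x in mm: steel taper -40 (16 dia) to 0 (36 dia); square collar 40x40, 0..8; square grip 28x28, 8..72; nose 16 dia, 72..86. Origin on the axis under the collar. y, z square to the flats. Starts lying on a flat, origin 21 mm up, nose end 5 deg lower, pointing to +y or up to 40 deg from it towards +x. May be absent.
- handle3: polishing handle, yellow square grip, 0.2 kg. Own +x runs from taper to nose (up when stood). Along x in mm: steel taper -40 (16 dia) to 0 (36 dia); square collar 40x40, 0..8; square grip 28x28, 8..72; nose 16 dia, 72..86. Origin on the axis under the collar. y, z square to the flats. Starts lying on a flat, origin 21 mm up, nose end 5 deg lower, pointing to +y or up to 40 deg from it towards +x. May be absent.
- plug1: red blanking plug, 0.12 kg, 112 mm long. Same shape, origin and axes as a handle, without the nose. Along x in mm: taper -40 (16 dia) to 0 (36 dia); square collar 40x40, 0..8; square grip 28x28, 8..72. Origin on the axis under the collar; +x from taper to grip. Starts lying on a flat, origin 21 mm up, grip end 5 deg lower, pointing to +y or up to 40 deg from it towards +x.
- plug2: red blanking plug, 0.12 kg, 112 mm long. Same shape, origin and axes as a handle, without the nose. Along x in mm: taper -40 (16 dia) to 0 (36 dia); square collar 40x40, 0..8; square grip 28x28, 8..72. Origin on the axis under the collar; +x from taper to grip. Starts lying on a flat, origin 21 mm up, grip end 5 deg lower, pointing to +y or up to 40 deg from it towards +x.
- unit: white purge unit, fixed to the table. Origin on the table; its front faces its -x, towards the robot. Port housing 100 mm (x) by 324 mm (y), y from -75 to 249 mm, 70 mm high, with four ports in a row along y at x=0. Beside it, at y=-130 mm, the base of the flap (130 x 100 mm).
- port1 (a point): port 1: centre of the mouth of a steel conical socket in the unit's top, 70 mm above the table; 34.5 mm wide, same taper as the parts (diameter shrinks 1 mm per 2 mm of depth), 45 mm deep. A part fully home is upright with its origin (collar underside) about 3 mm above this point. Ports are 78 mm apart along the unit's y; z is up.
- port2 (a point): port 2: centre of the mouth of a steel conical socket in the unit's top, 70 mm above the table; 34.5 mm wide, same taper as the parts (diameter shrinks 1 mm per 2 mm of depth), 45 mm deep. A part fully home is upright with its origin (collar underside) about 3 mm above this point. Ports are 78 mm apart along the unit's y; z is up.
- port3 (a point): port 3: centre of the mouth of a steel conical socket in the unit's top, 70 mm above the table; 34.5 mm wide, same taper as the parts (diameter shrinks 1 mm per 2 mm of depth), 45 mm deep. A part fully home is upright with its origin (collar underside) about 3 mm above this point. Ports are 78 mm apart along the unit's y; z is up.
- port4 (a point): port 4: centre of the mouth of a steel conical socket in the unit's top, 70 mm above the table; 34.5 mm wide, same taper as the parts (diameter shrinks 1 mm per 2 mm of depth), 45 mm deep. A part fully home is upright with its origin (collar underside) about 3 mm above this point. Ports are 78 mm apart along the unit's y; z is up.
- flap (a joint): hinge of the green flap (98 x 86 x 8 mm) along its far edge (unit x=+50, y=-130 mm, 52 mm above the table). 0 = sprung up, near edge raised by 0.42 rad; grows as it is pushed down; 0.42 = level, at its stop. The pad needs about 3.5 N to start moving and 7.5 N to hold level; let go, it springs back up.
- flap_pad (a point): centre of the black rubber pad (36 x 60 mm) on the flap's upper face, 78 mm from the hinge; moves with the flap: about 89 mm above the table when up, 57.5 mm when level. Push straight down here.
- file_pot: bystander: pink pot with coloured file ends, 60 mm diameter, 61 mm high; origin under its centre
- bottle: bystander: white bottle with green label and blue cap, 60 mm diameter, 150 mm high; origin under its centre
- dish: bystander: open steel dish 110 x 170 x 30 mm; origin under its centre

How it is judged:
By the outcome, as a careful person would: the job done as asked, in the order asked, and still so for the second after the job is handed in, with the robot touching nothing.
Of handle1, handle2, handle3 only 2 to 3 are there at a start; the rules pass over those that are not, and their reading is None.
At some moment in a run one of handle1, handle2, handle3, plug1, plug2 may be knocked a few centimetres aside while the robot is not near it.
Once in a run the grip may slacken for a moment while it holds something.
It also fails if it takes over 210 s, if anything falls off the work surface, if the arm or the gripper's body presses on something with over 40 N, if the wrist force passes 120 N, or if a joint passes its speed limit or range.

ROBOT

A 6-joint arm with a two-finger parallel gripper is mounted at the origin on the work surface. World frame = base frame: x ahead of the robot, y to its left, z up, the work surface at z = 0. Lengths are in m, angles in rad, forces in N, time in s.
With the tool pointing down it reaches from about 0.3 to 0.875 m from the base axis. Payload 6.4 kg.
Tool frame: the origin (TCP) lies at the centre of the arm's flange, where the gripper is bolted on; the fingertips stand 173 mm ahead of it and the grasp point (between the pads) lies 155 mm ahead of it (bot.grasp_offset is the distance from the TCP to the grasp point, in m); z points along the fingers, y is the direction in which the jaws open and shut (so a half turn about z gives the same grasp; the last joint's range is limited). The gripper opens to 85 mm and grips with 20 to 120 N. Pads are 22 mm wide; open, the fingers measure 114 mm over their backs; the gripper's body (76 mm by 85 mm) begins 54 mm behind the grasp point. The pads swing forward as they close: fully open they stand 13 mm farther back than shut.
Start: joints at [-1.54, 0.181, 1.607, -0, 1.354, -0.206], TCP at [0.135, -0.559, 0.405] pointing down, gripper open.
Joint ranges: [-2.99, 2.99], [-0.89, 2.07], [0.3, 2.58], [-1.14, 4.28], [0, 2.63], [-3.12, 3.12]. Speed limits (rad/s): [2.57, 2.57, 3.01, 3.14, 3.14, 3.14].

INTERFACE

Orientations are given as a unit quaternion [w, x, y, z].
In Python, from station import bot gives the robot as it stands. The module is installed in compiled form; this text tells all that it offers.
- The arm moves only by the tool step_arm, never from a script. Its argument "moves" is a list of rows, each a list of 3 entries, a list of its own where there are three numbers: the gripper command: -1 is fully open, 1 is shut, values between are in proportion, then the shift along the tool's x, y, z in m, then the turn, a rotation vector about the tool's x, y, z in rad. A call has 1 to 12 rows; each row shifts and turns the commanded pose from where the row before left it, along the tool's axes as they then stand; what a row does not reach is not made up. A row lasts 1/10 s, in which the tool goes at most 50 mm and 8.59 degrees, less where a joint would pass 70% of its speed; a pose out of reach is approached as far as the arm can. A call with a gripper value outside its range is refused whole. The fingers move at their own pace and stop on an object; "squeeze" is the grip in N (left out, the last holds). Time passes only in rows, so rows that do not move let the fingers close. It gives the time, the measured TCP pose, the force and the opening at its end, in the units of the state.
- bot.read_state(): the state, without advancing time (a new reading comes with each control period).
- bot.capture(name): name is "scene" or "top" or "wrist"; returns a dict with "color" (420x560x3 uint8, red, green, blue), "mtx" (3x3 intrinsics, pixels), "k1" (the pictures are not rectified: a ray, as slopes to the right and down, at radius r is drawn at 1 + k1 r^2 times it, then the intrinsics apply), "eye" and "rotation" of the camera in the world; the wrist camera has in their place "hand_eye" (4x4, takes a point from camera to tool coordinates, whose origin is the TCP and whose axes are the flange's). Camera axes: x right, y up, looking along -z (the intrinsics and any distortion apply to the point x, -y, -z); pixel columns grow to the right and rows downward; lengths in m; the calibration is good to about 2 mm. A picture is of the moment at which its call begins: read the wrist's pose just before it. There is no depth.
- bot.finish_job(): hands the job in, once; it reports no verdict.
The state is a dict: "time_s": time; "joint_pos": joint angles; "joint_velocities": joint speeds; "joint_torque": joint torques, N m; "ee_pos": TCP position; "ee_rot": TCP orientation; "contact_force": force on the tool from outside, world axes, zero at the start; "ft_torque": the same for the moment, N m; "grip_width": finger opening in m.
Only numpy, scipy, OpenCV 4.12 (cv2) and the standard library are available. Lean on these libraries where they do the work, as an engineer would, in place of code of your own. Each camera call takes 0.05 s, during which the arm holds its last target.

## Working session

There is one attempt and no reset: what is moved stays moved. The work goes in short steps, Python scripts to look and compute and a tool call to move; the robot and the scene stay as the last step left them, time stands still between calls to the robot, and variables do not carry over. Pictures are saved under pics/ and viewed, and the job is handed in when it is done.

Besides the shell and the picture viewer there is one more tool, called after "Request:" as a command line: name --argument value ..., lists and objects as JSON in quotes. step_arm: Moves the arm, as the interface text tells. Its arguments: {"type":"object","properties":{"moves":{"type":"array"},"squeeze":{"type":"number"}},"required":["moves"]}

```bash
mkdir -p pics; ls; python3 - <<'E'
from station import bot
import cv2
print(bot.read_state(), bot.grasp_offset)
for n in ["scene","top","wrist"]:
    c=bot.capture(n)
    print(n,c["mtx"].tolist(),c["k1"],{k:(v.tolist() if hasattr(v,'tolist') else v) for k,v in c.items() if k not in("color","mtx","k1")})
    cv2.imwrite(f"pics/{n}0.png",c["color"][:,:,::-1])
E
```

```text
pics
{'time_s': 0.0, 'joint_pos': array([-1.54029734e+00,  1.81539986e-01,  1.60798645e+00,  5.43276797e-06,
        1.35379400e+00, -2.06304657e-01]), 'joint_velocities': array([ 0.001407  ,  0.000182  , -0.00123184,  0.00228095, -0.00178718,
        0.00091898]), 'joint_torque': array([ 8.08525638e-04, -4.44868255e+01, -3.51340592e+01, -1.53515512e-04,
        8.95242876e-03,  2.67142417e-05]), 'ee_pos': array([ 0.13490059, -0.55869808,  0.4037949 ]), 'ee_rot': array([-8.60324102e-04,  9.92998388e-01,  1.18124744e-01,  7.84827637e-05]), 'contact_force': array([-0.26857286,  0.34638459,  0.48092533]), 'ft_torque': array([-0.00292684, -0.04172344,  0.00965007]), 'grip_width': 0.08540994559164174} 0.1547
scene [[474.6035356135096, 0.0, 281.735155420506], [0.0, 474.6035356135096, 217.68066140884474], [0.0, 0.0, 1.0]] -0.1544424779319124 {'eye': [1.0148103711949872, 0.7918250138354831, 0.722581103696447], 'rotation': [0.22187346251879236, 0.11278156241035799, 0.45465123670108903, 0.8551869612993236]}
top [[466.6964139478575, 0.0, 275.19003135171164], [0.0, 466.6964139478575, 209.3244959794128], [0.0, 0.0, 1.0]] -0.05647351051824439 {'eye': [0.3746941786923842, -0.010075077335080517, 1.3470184179417268], 'rotation': [-0.6948973561540024, -0.05676458159451339, 0.05106485208468773, 0.7150439340125516]}
wrist [[311.78452883739004, 0.0, 277.612741069633], [0.0, 311.78452883739004, 216.41566094613165], [0.0, 0.0, 1.0]] -0.003438038827368782 {'hand_eye': [[-0.0013416888116814518, 0.9542950599685144, 0.29886307632563325, 0.07651319894799435], [0.9999990995307946, 0.0012718690099490445, 0.000428120100962796, 0.00027486703096635257], [2.8438212425424765e-05, 0.298863381612586, -0.9542959071076209, 0.03037015257667247], [0.0, 0.0, 0.0, 1.0]]}
```

View pics/top0.png

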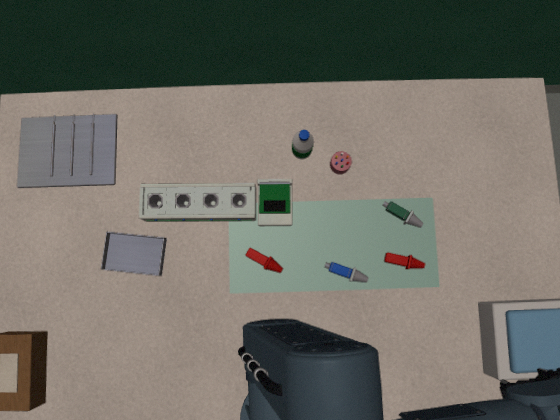

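View pics/scene0.png

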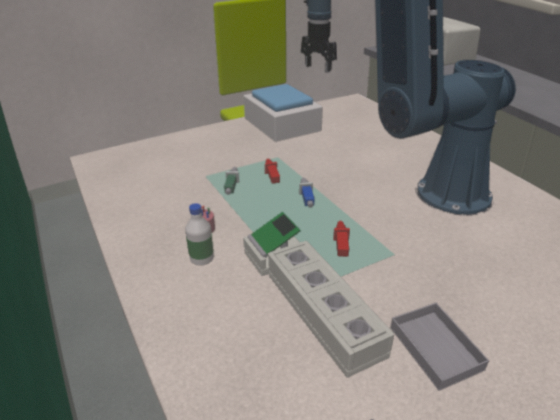

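View pics/wrist0.png

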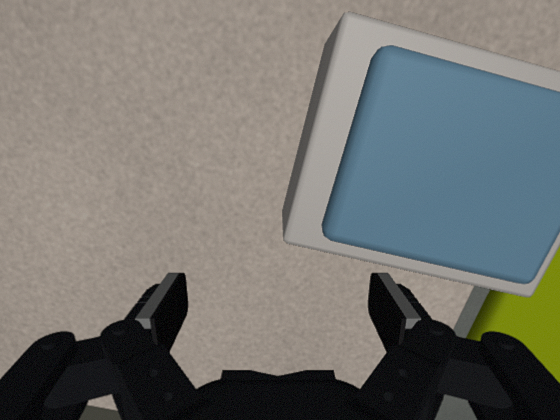

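Top view: the ports are at (155..240, 201), the flap is at (275, 200), red plugs at (264, 261) and (404, 262), the blue handle at (347, 272) and the green one at (403, 214). There is no yellow handle, so it is two handles plus two plugs. I'll write helpers and measure.

```bash
cat > h.py <<'E'
from station import bot
import numpy as np, cv2
from scipy.spatial.transform import Rotation as R
def q2R(q): return R.from_quat([q[1],q[2],q[3],q[0]])
def cam(n):
    s=bot.read_state(); c=bot.capture(n)
    if n=="wrist":
        H=np.array(c["hand_eye"]); Rt=q2R(s["ee_rot"]).as_matrix()
        c["R"]=Rt@H[:3,:3]; c["t"]=Rt@H[:3,3]+s["ee_pos"]
    else:
        c["R"]=q2R(c["rotation"]).as_matrix(); c["t"]=np.array(c["eye"])
    c["im"]=np.ascontiguousarray(c["color"][:,:,::-1]); c["mtx"]=np.array(c["mtx"])
    return c
def rays(c,px):
    px=np.atleast_2d(np.array(px,float))
    p=cv2.undistortPoints(px[:,None],c["mtx"],np.array([c["k1"],0,0,0,0.]),).reshape(-1,2)
    d=np.c_[p[:,0],-p[:,1],-np.ones(len(p))]
    return d@c["R"].T
def toplane(c,px,z):
    d=rays(c,px); return c["t"]+d*((z-c["t"][2])/d[:,2])[:,None]
def proj(c,P):
    p=(np.atleast_2d(P)-c["t"])@c["R"]
    q=np.c_[p[:,0],-p[:,1],-p[:,2]]
    return cv2.projectPoints(q,np.zeros(3),np.zeros(3),c["mtx"],np.array([c["k1"],0,0,0,0.]))[0].reshape(-1,2)
def masks(im):
    hsv=cv2.cvtColor(im,cv2.COLOR_BGR2HSV)
    m={}
    m["red"]=cv2.inRange(hsv,(0,150,60),(8,255,255))|cv2.inRange(hsv,(172,150,60),(180,255,255))
    m["blue"]=cv2.inRange(hsv,(105,150,60),(125,255,255))
    m["green"]=cv2.inRange(hsv,(60,80,20),(90,255,130))
    return m
def blobs(mask,amin=30):
    cs,_=cv2.findContours(mask,cv2.RETR_EXTERNAL,cv2.CHAIN_APPROX_NONE)
    return [c for c in cs if cv2.contourArea(c)>amin]
def show(im,name,box=None,f=1):
    if box: im=im[box[1]:box[3],box[0]:box[2]]
    cv2.imwrite(f"pics/{name}.png",cv2.resize(im,None,fx=f,fy=f,interpolation=cv2.INTER_CUBIC))
E
python3 - <<'E'
from h import *
c=cam("top"); show(c["im"],"topz",(130,160,450,310),2.5)
for k,m in masks(c["im"]).items():
    for b in blobs(m):
        M=cv2.moments(b); u=[M["m10"]/M["m00"],M["m01"]/M["m00"]]
        r=cv2.minAreaRect(b)
        if r[0][1]>100: print(k,np.round(u,1),round(cv2.contourArea(b)),np.round(r[1],1),round(r[2]),toplane(c,u,.03).round(3))
print(toplane(c,[[155,201],[183,201],[211,201],[239,201]],.07).round(4))
print(toplane(c,[[275,205]],.089).round(4))
E
```

```text
red [403.7 260.6] 320 [39.6 13.2] 5 [[ 0.421 -0.36   0.03 ]]
red [263.7 260.3] 310 [38.5 12.9] 23 [[0.434 0.034 0.03 ]]
blue [339.7 269.6] 141 [22.  9.] 20 [[ 0.401 -0.178  0.03 ]]
blue [303.6 134.4] 58 [9.2 8.5] 45 [[ 0.797 -0.092  0.03 ]]
green [397.2 210.3] 180 [21.6  9.8] 31 [[ 0.564 -0.351  0.03 ]]
green [274.4 198.1] 818 [28. 30.] 90 [[ 0.61  -0.001  0.03 ]]
green [300.4 153.6] 55 [18.2  8.2] 7 [[ 0.739 -0.08   0.03 ]]
[[0.6047 0.3326 0.07  ]
 [0.6023 0.2538 0.07  ]
 [0.6    0.1754 0.07  ]
 [0.5976 0.0974 0.07  ]]
[[ 0.5803 -0.0024  0.089 ]]
```

View pics/topz.png

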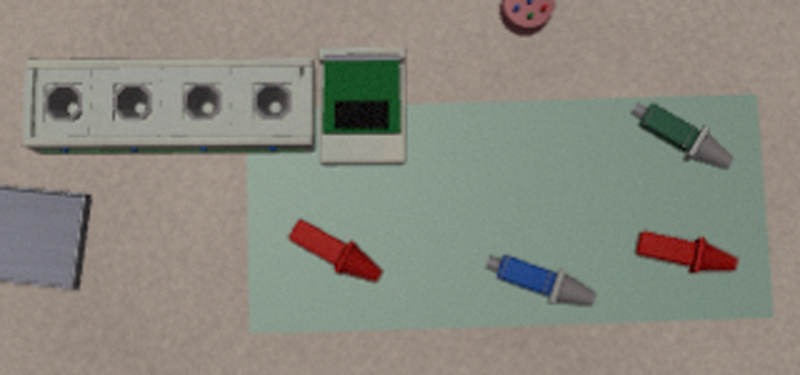

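```bash
cat > plan.py <<'E'
from h import *
GO=0.155
def down(az):  # tool z down, tool x at azimuth az (rad)
    x=np.array([np.cos(az),np.sin(az),0]); z=np.array([0,0,-1.]); return np.c_[x,np.cross(z,x),z]
def lean(az,pitch): 
    # tool x in vertical plane of azimuth az, raised by pitch (0: tool down; 90deg: tool horizontal pointing az)
    a=np.array([np.cos(az),np.sin(az),0]); u=np.array([0,0,1.])
    x=np.cos(pitch)*a+np.sin(pitch)*u; z=-np.cos(pitch)*u+np.sin(pitch)*a
    return np.c_[x,np.cross(z,x),z]
def plan(Pg,Rt,off=GO,N=None,s=None,start=None,quiet=False):
    """grasp point (off ahead of TCP) to Pg with tool rotation Rt; straight line of grasp pt"""
    s=s or bot.read_state(); 
    R0=q2R(s["ee_rot"]).as_matrix(); p0=s["ee_pos"]
    if start is not None: p0,R0=start
    w=R.from_matrix(R0.T@Rt).as_rotvec()
    g0=p0+R0[:,2]*off; Pg=np.array(Pg,float)
    p1=Pg-Rt[:,2]*off
    n=int(np.ceil(max(np.linalg.norm(p1-p0)/.048,np.linalg.norm(Pg-g0)/.048,np.degrees(np.linalg.norm(w))/8.3,1)))
    N=N or n
    Rc=R0.copy();pc=p0.copy()
    for i in range(N):
        Rn=R0@R.from_rotvec(w*(i+1)/N).as_matrix()
        pn=g0+(Pg-g0)*(i+1)/N-Rn[:,2]*off
        d=np.round(Rc.T@(pn-pc),4); t=np.round(w/N,4)
        print([d.tolist(),t.tolist()]); pc=pc+Rc@d; Rc=Rc@R.from_rotvec(t).as_matrix()
    return pc,Rc
def st():
    s=bot.read_state();Rm=q2R(s["ee_rot"]).as_matrix()
    print("t",round(s["time_s"],2),"tcp",s["ee_pos"].round(4),"grasp",(s["ee_pos"]+GO*Rm[:,2]).round(4),"x",Rm[:,0].round(3),"z",Rm[:,2].round(3),"F",s["contact_force"].round(1),"T",s["ft_torque"].round(2),"w",round(s["grip_width"],4),"q",s["joint_pos"].round(2))
E
python3 - <<'E'
from plan import *
R0=down(0.237)
plan([.570,-.002,.13],R0,off=.173)
E
```

```text
[[0.0369, -0.0293, 0.0068], [-0.0001, -0.0, -0.0]]
[[0.0369, -0.0292, 0.0068], [-0.0001, -0.0, -0.0]]
[[0.0369, -0.0293, 0.0067], [-0.0001, -0.0, -0.0]]
[[0.0369, -0.0293, 0.0068], [-0.0001, -0.0, -0.0]]
[[0.0369, -0.0293, 0.0068], [-0.0001, -0.0, -0.0]]
[[0.0369, -0.0292, 0.0067], [-0.0001, -0.0, -0.0]]
[[0.0369, -0.0293, 0.0068], [-0.0001, -0.0, -0.0]]
[[0.0369, -0.0293, 0.0068], [-0.0001, -0.0, -0.0]]
[[0.0369, -0.0293, 0.0067], [-0.0001, -0.0, -0.0]]
[[0.0369, -0.0293, 0.0068], [-0.0001, -0.0, -0.0]]
[[0.0369, -0.0292, 0.0067], [-0.0001, -0.0, -0.0]]
[[0.0369, -0.0293, 0.0068], [-0.0001, -0.0, -0.0]]
[[0.0369, -0.0293, 0.0067], [-0.0001, -0.0, -0.0]]
[[0.0369, -0.0293, 0.0067], [-0.0001, -0.0, -0.0]]
[[0.0369, -0.0293, 0.0068], [-0.0001, -0.0, -0.0]]
```

Request:
step_arm --moves '[[1,[0.037,-0.029,0.007],[0,0,0]],[1,[0.037,-0.029,0.007],[0,0,0]],[1,[0.037,-0.029,0.007],[0,0,0]],[1,[0.037,-0.029,0.007],[0,0,0]],[1,[0.037,-0.029,0.007],[0,0,0]],[1,[0.037,-0.029,0.007],[0,0,0]],[1,[0.037,-0.029,0.007],[0,0,0]],[1,[0.037,-0.029,0.007],[0,0,0]],[1,[0.037,-0.029,0.007],[0,0,0]],[1,[0.037,-0.029,0.007],[0,0,0]],[1,[0.037,-0.029,0.007],[0,0,0]],[1,[0,0,0],[0,0,0]]]' --squeeze 40

```text
time_s: 1.4
ee_pos: [0.4575, -0.1489, 0.3267]
ee_rot: [-0.001, 0.993, 0.121, -0.0]
contact_force: [-1.3, 0.0, -0.7]
grip_width: -0.0001
```

```bash
python3 - <<'E'
from plan import *
st()
c=cam("wrist"); show(c["im"],"w1")
plan([.570,-.002,.13],down(0.237),off=.173)
E
```

```text
t 1.4 tcp [ 0.4575 -0.1489  0.3267] grasp [ 0.4574 -0.1486  0.1717] x [0.971 0.241 0.   ] z [-0.001  0.002 -1.   ] F [-1.3  0.  -0.7] T [0.   0.01 0.01] w -0.0001 q [-0.56  0.06  1.91  0.    1.17  0.76]
[[0.0365, -0.0293, 0.006], [-0.0003, 0.0002, 0.0013]]
[[0.0364, -0.0294, 0.006], [-0.0003, 0.0002, 0.0013]]
[[0.0363, -0.0294, 0.006], [-0.0003, 0.0002, 0.0013]]
[[0.0364, -0.0295, 0.006], [-0.0003, 0.0002, 0.0013]]
```

View pics/w1.png

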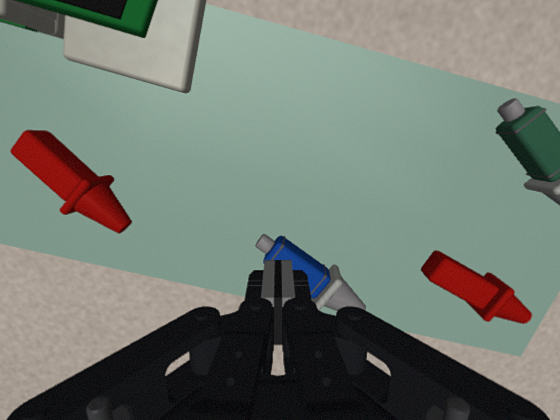

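The wrist view shows the shut fingers, with the blue handle around (300,270) and the flap's corner at top left. I'll move over the pad.

Request:
step_arm --moves '[[1,[0.0365,-0.0295,0.006],[0,0,0]],[1,[0.0365,-0.0295,0.006],[0,0,0]],[1,[0.0365,-0.0295,0.006],[0,0,0]],[1,[0.0365,-0.0295,0.006],[0,0,0]],[1,[0,0,0],[0,0,0]],[1,[0,0,0.025],[0,0,0]],[1,[0,0,0],[0,0,0]]]'

```text
time_s: 2.15
ee_pos: [0.5684, -0.0053, 0.2759]
ee_rot: [-0.001, 0.993, 0.118, -0.003]
contact_force: [-1.3, 0.3, -0.7]
grip_width: -0.0003
```

```bash
python3 - <<'E'
from plan import *
st()
c=cam("scene"); show(c["im"],"s1",(180,140,420,320),3)
E
```

```text
t 2.15 tcp [ 0.5684 -0.0053  0.2759] grasp [ 0.5675 -0.0052  0.1209] x [ 0.972  0.234 -0.005] z [-0.006  0.001 -1.   ] F [-1.3  0.3 -0.7] T [-0.07 -0.01 -0.01] w -0.0003 q [-0.22  0.32  1.72 -0.    1.11  1.12]
```

View pics/s1.png

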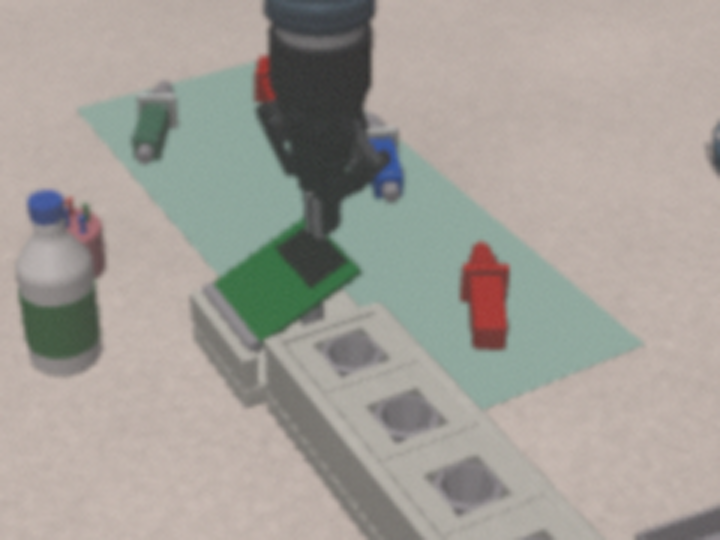

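The fingertips are over the pad, so I'll push down gradually.

Request:
step_arm --moves '[[1,[0,0,0.015],[0,0,0]],[1,[0,0,0.015],[0,0,0]],[1,[0,0,0.01],[0,0,0]],[1,[0,0,0.004],[0,0,0]],[1,[0,0,0.0],[0,0,0]]]'

```text
time_s: 2.7
ee_pos: [0.5695, -0.005, 0.2339]
ee_rot: [0.0, 0.993, 0.118, -0.001]
contact_force: [-4.2, -1.5, 6.9]
grip_width: -0.0003
```

```bash
python3 - <<'E'
from plan import *
st()
E
```

```text
t 2.7 tcp [ 0.5695 -0.005   0.2339] grasp [ 0.5692 -0.0051  0.0789] x [ 0.972  0.234 -0.002] z [-0.002 -0.    -1.   ] F [-4.2 -1.5  6.9] T [-0.29  0.64  0.01] w -0.0003 q [-0.22  0.38  1.74 -0.    1.03  1.12]
```

Request:
step_arm --moves '[[1,[0,0,0.003],[0,0,0]],[1,[0,0,0.003],[0,0,0]],[1,[0,0,0.0],[0,0,0]]]'

```text
time_s: 3.0
ee_pos: [0.5697, -0.0049, 0.2293]
ee_rot: [0.0, 0.993, 0.118, -0.001]
contact_force: [-6.2, -1.2, 10.6]
grip_width: -0.0
```

```bash
python3 - <<'E'
from plan import *
st()
c=cam("scene"); show(c["im"],"s2",(180,140,420,320),3)
E
```

```text
t 3.0 tcp [ 0.5697 -0.0049  0.2293] grasp [ 0.5695 -0.0049  0.0743] x [ 0.972  0.235 -0.002] z [-0.001 -0.001 -1.   ] F [-6.2 -1.2 10.6] T [-0.18  1.    0.01] w -0.0 q [-0.22  0.39  1.74 -0.    1.02  1.12]
```

View pics/s2.png

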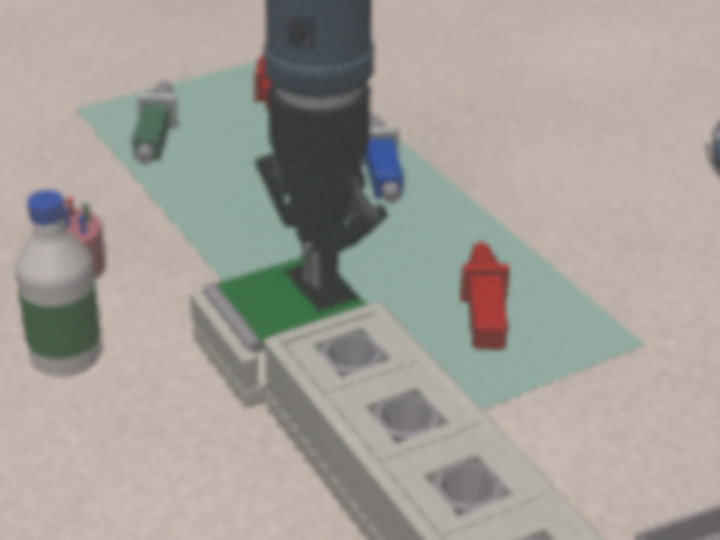

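The flap looks nearly level with 10.6 N on it. I'll press 2 mm more and hold.

Request:
step_arm --moves '[[1,[0,0,0.002],[0,0,0]],[1,[0,0,0.001],[0,0,0]],[1,[0,0,0.0],[0,0,0]]]'

```text
time_s: 3.35
ee_pos: [0.5699, -0.0048, 0.2286]
ee_rot: [0.0, 0.993, 0.118, -0.001]
contact_force: [-15.1, -0.1, 31.6]
grip_width: 0.0002
```

Request:
step_arm --moves '[[1,[0,0,0],[0,0,0]],[1,[0,0,0],[0,0,0]],[1,[0,0,0],[0,0,0]],[1,[0,0,0],[0,0,0]],[1,[0,0,0],[0,0,0]],[1,[0,0,0],[0,0,0]],[1,[0,0,0],[0,0,0]],[1,[0,0,0],[0,0,0]],[1,[0,0,0],[0,0,0]],[1,[0,0,0],[0,0,0]],[1,[0,0,0],[0,0,0]],[1,[0,0,0],[0,0,0]]]'

```text
time_s: 4.55
ee_pos: [0.5698, -0.0048, 0.2287]
ee_rot: [0.0, 0.993, 0.118, -0.001]
contact_force: [-15.0, -1.2, 31.5]
grip_width: -0.0001
```

Request:
step_arm --moves '[[1,[0,0,0],[0,0,0]],[1,[0,0,0],[0,0,0]],[1,[0,0,0],[0,0,0]],[1,[0,0,-0.01],[0,0,0]],[1,[0,0,-0.02],[0,0,0]],[1,[0,0,-0.04],[0,0,0]],[1,[0,0,-0.045],[0,0,0]],[0,[0,0,-0.045],[0,0,0]],[-1,[0,0,0],[0,0,0]]]'

```text
time_s: 5.45
ee_pos: [0.5719, -0.0049, 0.3928]
ee_rot: [0.002, 0.993, 0.118, 0.006]
contact_force: [1.5, -0.2, 0.2]
grip_width: 0.028
```

```bash
python3 - <<'E'
from plan import *
st()
c=cam("top"); show(c["im"],"t2",(130,160,450,310),2.5)
c=cam("scene"); show(c["im"],"s3",(180,140,420,320),3)
c=cam("wrist"); show(c["im"],"w3")
E
```

```text
t 5.45 tcp [ 0.5719 -0.0049  0.3928] grasp [ 0.5738 -0.0052  0.2379] x [0.972 0.235 0.011] z [ 0.012 -0.002 -1.   ] F [ 1.5 -0.2  0.2] T [ 0.02 -0.   -0.04] w 0.028 q [-0.22  0.18  1.63  0.    1.32  1.12]
```

View pics/s3.png

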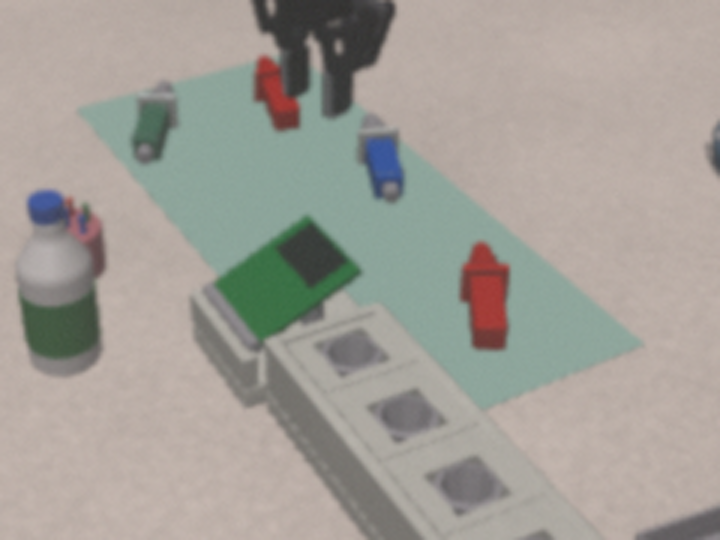

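View pics/w3.png

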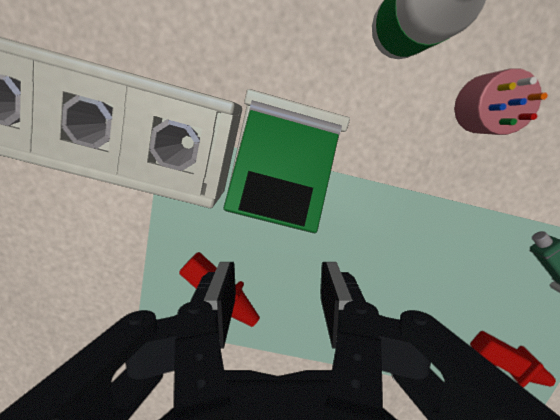

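The flap is up again. I'll head over the near red plug at (0.434, 0.034) for a wrist look.

```bash
cat >> plan.py <<'E'
def axis(c,b,z=0.02):
    """contour -> fitted axis on plane z: direction, extents"""
    m=np.zeros(c["im"].shape[:2],np.uint8); cv2.drawContours(m,[b],-1,255,-1)
    ys,xs=np.nonzero(m); P=toplane(c,np.c_[xs,ys],z)[:,:2]
    vx,vy,x0,y0=cv2.fitLine(P.astype(np.float32),cv2.DIST_L2,0,1e-4,1e-4).ravel()
    d=np.array([vx,vy]); 
    if d[1]<0:d=-d
    s=(P-[x0,y0])@d; lat=(P-[x0,y0])@np.array([-d[1],d[0]])
    return dict(az=np.degrees(np.arctan2(d[1],d[0])),a=np.array([x0,y0])+d*s.min(),b=np.array([x0,y0])+d*s.max(),L=np.ptp(s),W=np.ptp(lat))
E
python3 - <<'E'
from plan import *
c=cam("top")
for k,m in masks(c["im"]).items():
    for b in blobs(m):
        r=axis(c,b); print(k,{q:np.round(v,3) for q,v in r.items()})
plan([.434,.034,.15],down(np.radians(66)))
E
```

```text
red {'az': np.float32(75.972), 'a': array([ 0.407, -0.419]), 'b': array([ 0.434, -0.31 ]), 'L': np.float64(0.113), 'W': np.float64(0.039)}
blue {'az': np.float32(68.786), 'a': array([ 0.393, -0.201]), 'b': array([ 0.412, -0.152]), 'L': np.float64(0.052), 'W': np.float64(0.026)}
blue {'az': np.float32(12.727), 'a': array([ 0.786, -0.096]), 'b': array([ 0.814, -0.089]), 'L': np.float64(0.029), 'W': np.float64(0.027)}
green {'az': np.float32(57.373), 'a': array([ 0.549, -0.38 ]), 'b': array([ 0.582, -0.328]), 'L': np.float64(0.062), 'W': np.float64(0.03)}
green {'az': np.float32(93.828), 'a': array([ 0.582, -0.045]), 'b': array([0.576, 0.045]), 'L': np.float64(0.09), 'W': np.float64(0.032)}
green {'az': np.float32(88.96), 'a': array([ 1.089, -0.923]), 'b': array([1.121, 0.869]), 'L': np.float64(1.792), 'W': np.float64(0.321)}
[[-0.0175, -0.0099, 0.0113], [-0.0003, 0.0002, -0.1307]]
[[-0.016, -0.012, 0.0114], [-0.0003, 0.0002, -0.1307]]
[[-0.0144, -0.0141, 0.0113], [-0.0003, 0.0002, -0.1307]]
[[-0.0124, -0.0158, 0.0113], [-0.0003, 0.0002, -0.1307]]
[[-0.0103, -0.0173, 0.0113], [-0.0003, 0.0002, -0.1307]]
[[-0.0079, -0.0185, 0.0113], [-0.0003, 0.0002, -0.1307]]
[[-0.0054, -0.0193, 0.0113], [-0.0003, 0.0002, -0.1307]]
```

Request:
step_arm --moves '[[-1,[-0.0175,-0.01,0.0115],[0,0,-0.131]],[-1,[-0.016,-0.012,0.0115],[0,0,-0.131]],[-1,[-0.0145,-0.014,0.0115],[0,0,-0.131]],[-1,[-0.0125,-0.016,0.0115],[0,0,-0.131]],[-1,[-0.0105,-0.0175,0.0115],[0,0,-0.131]],[-1,[-0.008,-0.0185,0.0115],[0,0,-0.131]],[-1,[-0.0055,-0.0195,0.0115],[0,0,-0.131]],[-1,[0,0,0],[0,0,0]]]'

```text
time_s: 6.45
ee_pos: [0.4305, 0.0348, 0.3015]
ee_rot: [-0.003, 0.838, 0.546, -0.003]
contact_force: [-1.1, -0.2, -1.2]
grip_width: 0.0853
```

```bash
python3 - <<'E'
from plan import *
st()
c=cam("wrist"); show(c["im"],"w4")
for b in blobs(masks(c["im"])["red"],300):
    r=axis(c,b); print({q:np.round(v,4) for q,v in r.items()}, cv2.boundingRect(b))
E
```

```text
t 6.45 tcp [0.4305 0.0348 0.3015] grasp [0.4292 0.0351 0.1465] x [ 0.403  0.915 -0.002] z [-0.008  0.002 -1.   ] F [-1.1 -0.2 -1.2] T [ 0.02 -0.04 -0.01] w 0.0853 q [-0.2  -0.02  2.04  0.    1.12  0.22]
{'az': np.float32(59.2958), 'a': array([ 0.4024, -0.0209]), 'b': array([0.4622, 0.0798]), 'L': np.float64(0.1171), 'W': np.float64(0.0412)} (260, 147, 51, 133)
```

View pics/w4.png

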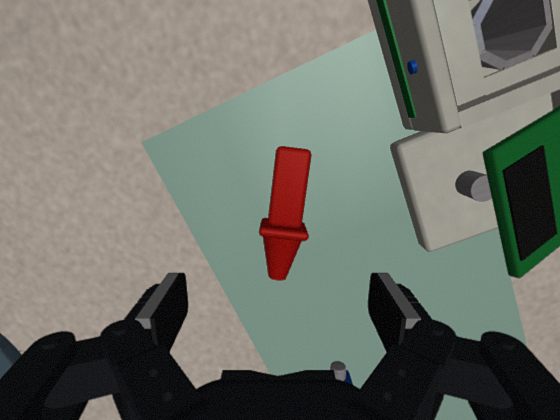

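```bash
cat >> plan.py <<'E'
def origin(c,b,L=.112):
    ra=axis(c,b,.0245); rb=axis(c,b,.028); d=np.array([np.cos(np.radians(ra["az"])),np.sin(np.radians(ra["az"]))])
    oa=ra["a"]+.04*d; ob=rb["b"]-(L-.04)*d
    print("az",ra["az"],"o from tip",oa.round(4),"from end",ob.round(4)); return (oa+ob)/2,np.radians(float(ra["az"])),d
E
python3 - <<'E'
from plan import *
c=cam("wrist"); print(c["t"])
b=max(blobs(masks(c["im"])["red"],300),key=cv2.contourArea)
o,az,d=origin(c,b)
g=np.r_[o+.040*d,.040+.025]; Rg=lean(az,np.radians(-32))
print(o,g)
a=plan(g,Rg); print('down'); g[2]=.024; plan(g,Rg,start=a)
E
```

```text
[0.46335119 0.10395846 0.27271126]
az 59.32369 o from tip [0.4238 0.0156] from end [0.4254 0.0187]
[0.42460592 0.01716591] [0.44501341 0.05156844 0.065     ]
[[0.0267, 0.0024, 0.0226], [0.0077, -0.1394, 0.0282]]
[[0.0297, 0.0023, 0.0216], [0.0077, -0.1394, 0.0282]]
[[0.0324, 0.0022, 0.0204], [0.0077, -0.1394, 0.0282]]
[[0.0349, 0.002, 0.0186], [0.0077, -0.1394, 0.0282]]
down
[[0.0217, 0.0, 0.0348], [-0.0002, 0.0002, -0.0]]
```

Request:
step_arm --moves '[[-0.2,[0.0265,0.0025,0.0225],[0.008,-0.139,0.028]],[-0.2,[0.0295,0.0025,0.0215],[0.008,-0.139,0.028]],[-0.2,[0.0325,0.002,0.0205],[0.008,-0.139,0.028]],[-0.2,[0.035,0.002,0.0185],[0.008,-0.139,0.028]],[-0.2,[0,0,0],[0,0,0]],[-0.2,[0,0,0],[0,0,0]]]'

```text
time_s: 7.15
ee_pos: [0.4872, 0.1226, 0.1956]
ee_rot: [0.136, 0.834, 0.478, -0.239]
contact_force: [0.2, -0.2, 0.5]
grip_width: 0.0511
```

```bash
python3 - <<'E'
from plan import *
st()
c=cam("wrist"); show(c["im"],"w5")
o=np.array([.4246,.0172]);az=np.radians(59.3); d=np.array([np.cos(az),np.sin(az)])
g=np.r_[o+.040*d,.026]; Rg=lean(az,np.radians(-32))
plan(g,Rg)
E
```

```text
t 7.15 tcp [0.4872 0.1226 0.1956] grasp [0.4454 0.0521 0.064 ] x [ 0.429  0.732 -0.529] z [-0.27  -0.455 -0.849] F [ 0.2 -0.2  0.5] T [ 0.24 -0.16  0.01] w 0.0511 q [ 0.13  0.46  1.78 -0.45  1.3   0.87]
[[0.0211, -0.0008, 0.0346], [0.0026, -0.0039, 0.0024]]
```

View pics/w5.png

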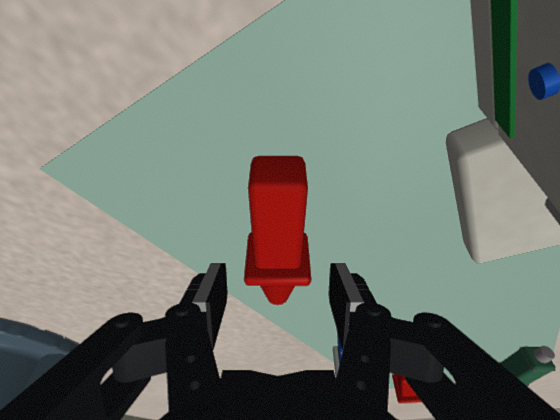

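The plug is centred between the fingers at x≈278. I'll descend and grip.

Request:
step_arm --moves '[[-0.2,[0.0105,0,0.0175],[0,0,0]],[-0.2,[0.0105,0,0.0175],[0,0,0]],[-0.2,[0,0,0],[0,0,0]],[1,[0,0,0],[0,0,0]],[1,[0,0,0],[0,0,0]],[1,[0,0,0],[0,0,0]],[1,[0,0,0],[0,0,0]],[1,[0,0,0],[0,0,0]]]' --squeeze 90

```text
time_s: 8.0
ee_pos: [0.4879, 0.1215, 0.1598]
ee_rot: [0.138, 0.835, 0.477, -0.237]
contact_force: [-0.8, 0.3, 8.1]
grip_width: 0.0259
```

```bash
python3 - <<'E'
from plan import *
st()
c=cam("wrist"); show(c["im"],"w6")
E
```

```text
t 8.0 tcp [0.4879 0.1215 0.1598] grasp [0.4469 0.0509 0.028 ] x [ 0.433  0.731 -0.527] z [-0.264 -0.456 -0.85 ] F [-0.8  0.3  8.1] T [-0.3   0.22 -0.11] w 0.0259 q [ 0.13  0.53  1.77 -0.46  1.23  0.91]
```

View pics/w6.png

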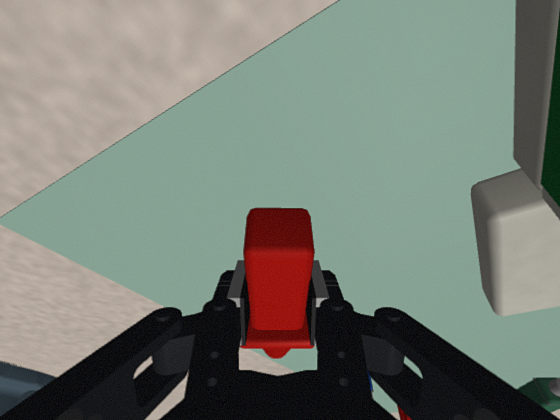

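Gripped at 25.9 mm. I'll lift it, and work out how to stand it over port 4.

Request:
step_arm --moves '[[1,[-0.02,0,-0.033],[0,0,0]],[1,[-0.025,0,-0.04],[0,0,0]],[1,[-0.025,0,-0.04],[0,0,0]],[1,[0,0,0],[0,0,0]]]'

```text
time_s: 8.45
ee_pos: [0.4893, 0.1222, 0.298]
ee_rot: [0.139, 0.836, 0.476, -0.232]
contact_force: [2.0, -0.5, -1.5]
grip_width: 0.0263
```

```bash
cat >> plan.py <<'E'
import json
def partframe(az,pitch):
    a=np.array([np.cos(az),np.sin(az),0]); u=np.array([0,0,1.])
    x=np.cos(pitch)*a+np.sin(pitch)*u; z=-np.cos(pitch)*u+np.sin(pitch)*a
    return np.c_[x,np.cross(z,x),z]
def setgrasp(o,az,tcp,Rt,pitch=np.radians(-5)):
    Rp=partframe(az,pitch); Rtp=Rt.T@Rp; ptp=Rt.T@(np.array(o)-tcp)
    json.dump([Rtp.tolist(),ptp.tolist()],open("grasp.json","w"))
def stand(oT,azs,pitch=np.pi/2):
    """TCP pose such that held part's origin at oT, standing (part x at pitch), lean azimuth azs"""
    Rtp,ptp=map(np.array,json.load(open("grasp.json")))
    Rt=partframe(azs,pitch)@Rtp.T; return np.array(oT)-Rt@ptp, Rt
def held():
    Rtp,ptp=map(np.array,json.load(open("grasp.json"))); s=bot.read_state(); Rt=q2R(s["ee_rot"]).as_matrix()
    o=s["ee_pos"]+Rt@ptp; x=(Rt@Rtp)[:,0]; print("held o",o.round(4),"x",x.round(3)); return o,x
E
python3 - <<'E'
from plan import *
setgrasp([.4246,.0172,.021],np.radians(59.3),np.array([.4879,.1215,.1598]),q2R([.138,.835,.477,-.237]).as_matrix())
st(); held()
t,Rt=stand([.6047-.0,.3326,.150],np.radians(15))
print(t,Rt)
plan(t+Rt[:,2]*GO,Rt)
E
```

```text
t 8.45 tcp [0.4893 0.1222 0.298 ] grasp [0.4497 0.0518 0.1657] x [ 0.438  0.732 -0.521] z [-0.255 -0.454 -0.854] F [ 2.  -0.5 -1.5] T [ 0.29 -0.18 -0.01] w 0.0263 q [ 0.13  0.3   1.75 -0.43  1.46  0.79]
held o [0.4275 0.0182 0.1583] x [ 0.51   0.857 -0.08 ]
[0.46117414 0.29292175 0.25943849] [[ 0.43567568  0.25425489  0.86344725]
 [ 0.11813723 -0.96712938  0.2251763 ]
 [ 0.89231737  0.00390143 -0.45139172]]
[[0.0012, -0.0045, -0.0129], [-0.0177, 0.1193, 0.0648]]
[[0.0025, -0.0055, -0.0106], [-0.0177, 0.1193, 0.0648]]
[[0.0037, -0.0067, -0.008], [-0.0177, 0.1193, 0.0648]]
[[0.0043, -0.0081, -0.0054], [-0.0177, 0.1193, 0.0648]]
[[0.0046, -0.0094, -0.0028], [-0.0177, 0.1193, 0.0648]]
[[0.0045, -0.0109, -0.0002], [-0.0177, 0.1193, 0.0648]]
[[0.0039, -0.0123, 0.0023], [-0.0177, 0.1193, 0.0648]]
[[0.003, -0.0138, 0.0048], [-0.0177, 0.1193, 0.0648]]
[[0.0017, -0.0153, 0.0071], [-0.0177, 0.1193, 0.0648]]
[[0.0001, -0.0166, 0.0091], [-0.0177, 0.1193, 0.0648]]
[[-0.0019, -0.0179, 0.011], [-0.0177, 0.1193, 0.0648]]
[[-0.0042, -0.019, 0.0126], [-0.0177, 0.1193, 0.0648]]
[[-0.0067, -0.0201, 0.0138], [-0.0177, 0.1193, 0.0648]]
```

Request:
step_arm --moves '[[1,[0.001,-0.0045,-0.013],[-0.0177,0.1193,0.0648]],[1,[0.0025,-0.0055,-0.0105],[-0.0177,0.1193,0.0648]],[1,[0.0035,-0.0065,-0.008],[-0.0177,0.1193,0.0648]],[1,[0.0045,-0.008,-0.0055],[-0.0177,0.1193,0.0648]],[1,[0.0045,-0.0095,-0.003],[-0.0177,0.1193,0.0648]],[1,[0.0045,-0.011,0],[-0.0177,0.1193,0.0648]],[1,[0.004,-0.0125,0.0025],[-0.0177,0.1193,0.0648]],[1,[0.003,-0.014,0.005],[-0.0177,0.1193,0.0648]],[1,[0.0015,-0.0155,0.007],[-0.0177,0.1193,0.0648]],[1,[0,-0.0165,0.009],[-0.0177,0.1193,0.0648]],[1,[-0.002,-0.018,0.011],[-0.0177,0.1193,0.0648]],[1,[0,0,0],[0,0,0]]]'

```text
time_s: 9.65
ee_pos: [0.4543, 0.2535, 0.2767]
ee_rot: [-0.035, 0.894, 0.181, 0.409]
contact_force: [-0.9, 0.3, -1.8]
grip_width: 0.0263
```

```bash
python3 - <<'E'
from plan import *
st(); held()
t,Rt=stand([.6047,.3326,.150],np.radians(15))
plan(t+Rt[:,2]*GO,Rt)
c=cam("scene"); show(c["im"],"s7",(180,140,420,380),2.5)
c=cam("wrist"); show(c["im"],"w7")
E
```

```text
t 9.65 tcp [0.4543 0.2535 0.2767] grasp [0.5657 0.286  0.174 ] x [0.6   0.294 0.744] z [ 0.719  0.21  -0.662] F [-0.9  0.3 -1.8] T [-0.14  0.56 -0.04] w 0.0263 q [0.28 0.08 2.13 0.04 0.08 1.41]
held o [0.5663 0.285  0.1331] x [0.212 0.164 0.963]
[[0.0012, -0.0173, 0.0111], [-0.0196, 0.127, 0.063]]
[[-0.0012, -0.0188, 0.0132], [-0.0196, 0.127, 0.063]]
```

View pics/s7.png

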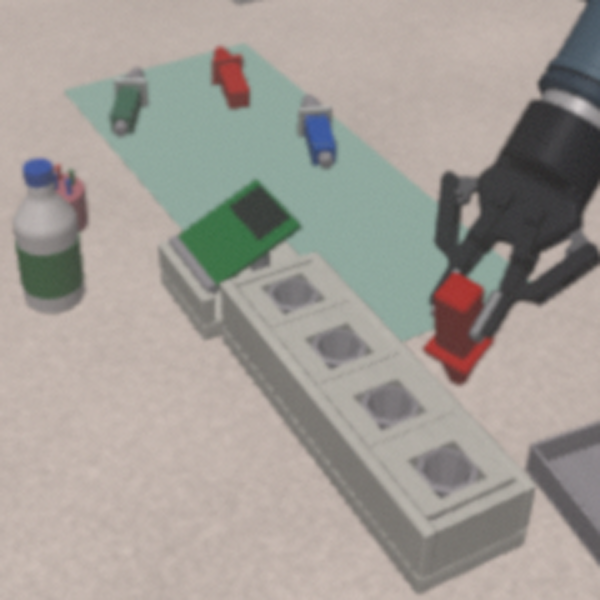

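View pics/w7.png

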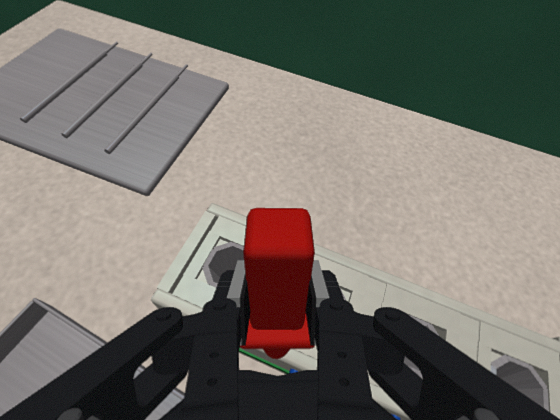

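The plug is held well, but J5 is 0.08, close to its lower limit of 0. I'll lean the tool left (azimuth 40°) so the wrist rolls around the singularity instead.

```bash
python3 - <<'E'
from plan import *
t,Rt=stand([.6047,.3326,.150],np.radians(40))
print(t)
# first yaw only
t2,R2=stand([.590,.320,.160],np.radians(40),np.radians(75))
a=plan(t2+R2[:,2]*GO,R2,N=6); print()
plan(t+Rt[:,2]*GO,Rt,start=a,N=4)
E
```

```text
[0.49139015 0.23598264 0.25943849]
[[0.007, 0.0045, 0.0014], [0.0506, 0.0025, -0.0268]]
[[0.007, 0.0047, 0.0017], [0.0506, 0.0025, -0.0268]]
[[0.0071, 0.005, 0.0018], [0.0506, 0.0025, -0.0268]]
[[0.0072, 0.0053, 0.0019], [0.0506, 0.0025, -0.0268]]
[[0.0073, 0.0056, 0.0021], [0.0506, 0.0025, -0.0268]]
[[0.0072, 0.0059, 0.0022], [0.0506, 0.0025, -0.0268]]

[[-0.0108, -0.0001, 0.0039], [-0.0001, 0.0655, 0.0004]]
[[-0.011, -0.0001, 0.0038], [-0.0001, 0.0655, 0.0004]]
[[-0.0112, -0.0001, 0.0037], [-0.0001, 0.0655, 0.0004]]
[[-0.0115, -0.0001, 0.0037], [-0.0001, 0.0655, 0.0004]]
```

Request:
step_arm --moves '[[1,[0.007,0.005,0.0015],[0.0506,0.0025,-0.0268]],[1,[0.007,0.005,0.0015],[0.0506,0.0025,-0.0268]],[1,[0.007,0.005,0.002],[0.0506,0.0025,-0.0268]],[1,[0.007,0.0055,0.002],[0.0506,0.0025,-0.0268]],[1,[0.0075,0.0055,0.002],[0.0506,0.0025,-0.0268]],[1,[0.007,0.006,0.002],[0.0506,0.0025,-0.0268]],[1,[0,0,0],[0,0,0]],[1,[0,0,0],[0,0,0]]]'

```text
time_s: 10.55
ee_pos: [0.4902, 0.2422, 0.296]
ee_rot: [-0.104, 0.874, 0.273, 0.387]
contact_force: [-0.7, -0.2, -0.9]
grip_width: 0.0266
```

```bash
python3 - <<'E'
from plan import *
st();held()
t,Rt=stand([.6047,.3326,.150],np.radians(40))
plan(t+Rt[:,2]*GO,Rt,N=5)
E
```

```text
t 10.55 tcp [0.4902 0.2422 0.296 ] grasp [0.5863 0.3032 0.1908] x [0.551 0.397 0.734] z [ 0.62   0.394 -0.679] F [-0.7 -0.2 -0.9] T [-0.28  0.39  0.  ] w 0.0266 q [0.16 0.1  2.06 0.98 0.36 0.3 ]
held o [0.5851 0.3038 0.1499] x [0.214 0.173 0.961]
[[-0.0059, 0.0009, 0.0036], [0.0195, 0.0559, -0.0074]]
[[-0.0061, 0.0009, 0.0037], [0.0195, 0.0559, -0.0074]]
[[-0.0062, 0.0011, 0.0039], [0.0195, 0.0559, -0.0074]]
[[-0.0065, 0.0011, 0.0041], [0.0195, 0.0559, -0.0074]]
[[-0.0066, 0.0012, 0.0042], [0.0195, 0.0559, -0.0074]]
```

J4 is moving to 0.98 with J5 at 0.36, as planned. Continuing.

Request:
step_arm --moves '[[1,[-0.006,0.001,0.0035],[0.0195,0.056,-0.0075]],[1,[-0.006,0.001,0.0035],[0.0195,0.056,-0.0075]],[1,[-0.006,0.001,0.004],[0.0195,0.056,-0.0075]],[1,[-0.0065,0.001,0.004],[0.0195,0.056,-0.0075]],[1,[-0.0065,0.001,0.004],[0.0195,0.056,-0.0075]],[1,[0,0,0],[0,0,0]],[1,[0,0,0],[0,0,0]]]'

```text
time_s: 11.25
ee_pos: [0.4897, 0.2371, 0.2605]
ee_rot: [-0.174, 0.806, 0.291, 0.485]
contact_force: [0.1, 0.2, -1.8]
grip_width: 0.0259
```

```bash
python3 - <<'E'
from plan import *
st();held()
t,Rt=stand([.6047,.3326,.150],np.radians(40))
plan(t+Rt[:,2]*GO,Rt)
c=cam("scene"); show(c["im"],"s8",(180,140,460,380),2.5)
c=cam("top"); show(c["im"],"t8",(130,160,450,310),2.5)
E
```

```text
t 11.25 tcp [0.4897 0.2371 0.2605] grasp [0.5952 0.3243 0.1878] x [0.361 0.3   0.883] z [ 0.681  0.563 -0.469] F [ 0.1  0.2 -1.8] T [-0.36  0.47  0.02] w 0.0259 q [ 0.09  0.2   2.12  1.88  0.55 -0.67]
held o [0.6013 0.3323 0.1481] x [0.017 0.011 1.   ]
[[-0.0007, 0.002, 0.001], [0.0007, 0.02, -0.0031]]
```

View pics/s8.png

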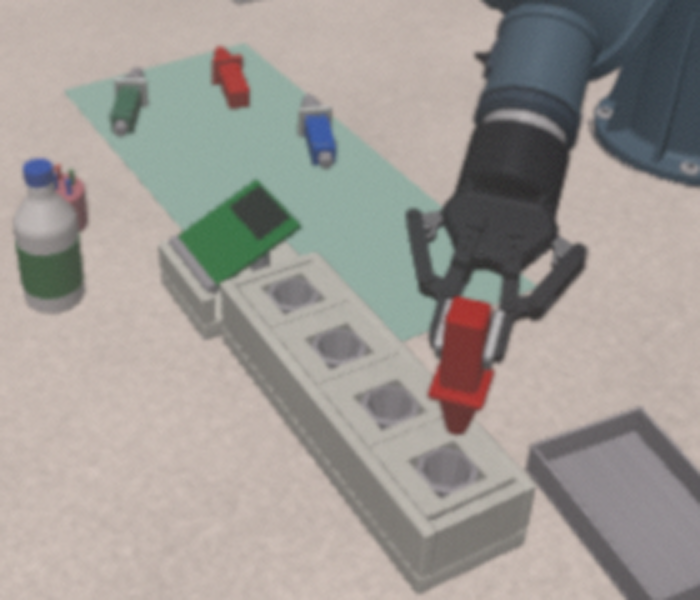

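View pics/t8.png

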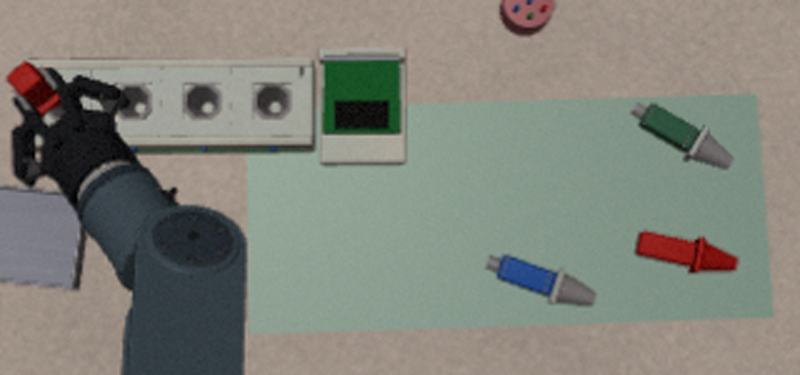

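```bash
python3 - <<'E'
from plan import *
c=cam("scene"); t=cam("top")
print("tip exp",proj(c,[.6013-.0007,.3323,.108]),"port4 exp",proj(c,[.6047,.3326,.07]), "top exp",proj(t,[.6025,.333,.220]))
print(proj(c,[[.6047,.3326,.07],[.6023,.2538,.07],[.6,.1754,.07],[.5976,.0974,.07]]))
show(c["im"],"s9",(320,250,420,360),6)
E
```

```text
tip exp [[363.52172332 312.18529742]] port4 exp [[359.83270104 327.66453095]] top exp [[138.8667036  191.60801389]]
[[359.83270104 327.66453095]
 [336.94672777 301.27314469]
 [316.57033221 277.80081563]
 [298.45966651 256.84869245]]
```

View pics/s9.png

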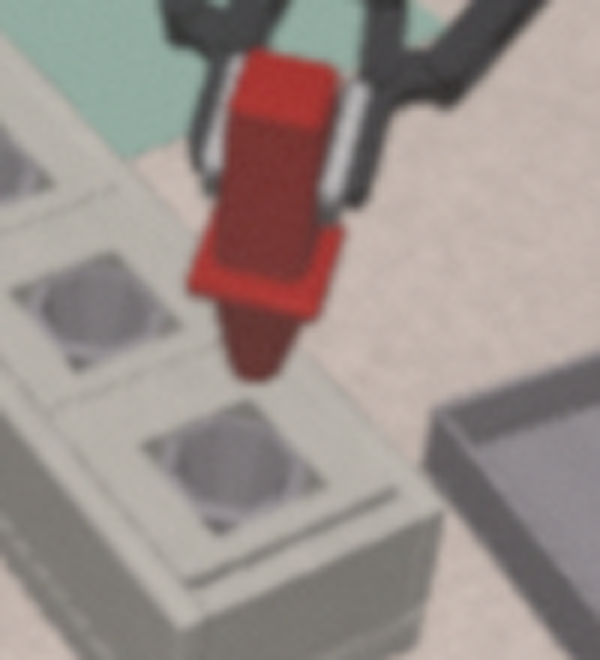

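The scene view agrees with the calculation: taper tip at (363,313), port 4 at (360,328). Now lowering.

```bash
python3 - <<'E'
from plan import *
held()
t,Rt=stand([.6047,.3326,.08],np.radians(40))
plan(t+Rt[:,2]*GO,Rt,N=4)
print((Rt.T@np.array([0,0,-.01])).round(4))
E
```

```text
held o [0.6022 0.3327 0.1496] x [0.013 0.01  1.   ]
[[-0.0159, 0.0004, 0.0084], [0.0002, 0.0042, -0.0003]]
[[-0.016, 0.0004, 0.0084], [0.0002, 0.0042, -0.0003]]
[[-0.0161, 0.0004, 0.0082], [0.0002, 0.0042, -0.0003]]
[[-0.016, 0.0003, 0.0083], [0.0002, 0.0042, -0.0003]]
[-0.0089 -0.      0.0045]
```

Request:
step_arm --moves '[[1,[-0.016,0.0005,0.0085],[0,0.004,0]],[1,[-0.016,0.0005,0.0085],[0,0.004,0]],[1,[-0.016,0.0005,0.008],[0,0.004,0]],[1,[-0.016,0.0005,0.0085],[0,0.004,0]],[1,[0,0,0],[0,0,0]]]'

```text
time_s: 11.95
ee_pos: [0.4917, 0.2358, 0.1876]
ee_rot: [-0.177, 0.802, 0.289, 0.492]
contact_force: [1.1, 2.1, -1.0]
grip_width: 0.0264
```

```bash
python3 - <<'E'
from plan import *
st();held()
E
```

```text
t 11.95 tcp [0.4917 0.2358 0.1876] grasp [0.5981 0.3239 0.1173] x [0.348 0.29  0.891] z [ 0.687  0.569 -0.453] F [ 1.1  2.1 -1. ] T [-0.24  0.34  0.07] w 0.0264 q [ 0.09  0.39  2.11  2.14  0.64 -0.98]
held o [0.6048 0.3324 0.0778] x [ 0.004 -0.001  1.   ]
```

Request:
step_arm --moves '[[1,[-0.0045,0,0.0022],[0,0,0]],[1,[-0.0027,0,0.0014],[0,0,0]],[1,[0,0,0],[0,0,0]]]'

```text
time_s: 12.25
ee_pos: [0.4921, 0.2363, 0.1816]
ee_rot: [-0.177, 0.8, 0.29, 0.494]
contact_force: [1.8, 6.5, 0.7]
grip_width: 0.0266
```

```bash
python3 - <<'E'
from plan import *
st();held()
E
```

```text
t 12.25 tcp [0.4921 0.2363 0.1816] grasp [0.5987 0.3247 0.112 ] x [0.344 0.289 0.893] z [ 0.688  0.57  -0.449] F [1.8 6.5 0.7] T [ 0.45 -0.09  0.53] w 0.0266 q [ 0.09  0.41  2.11  2.16  0.65 -1.  ]
held o [0.6055 0.3332 0.0725] x [-0.001 -0.002  1.   ]
```

Request:
step_arm --moves '[[1,[-0.0018,0,0.0009],[0,0,0]],[1,[-0.0018,0,0.0009],[0,0,0]],[1,[0,0,0],[0,0,0]]]'

```text
time_s: 12.55
ee_pos: [0.4923, 0.2364, 0.1801]
ee_rot: [-0.178, 0.798, 0.29, 0.497]
contact_force: [-17.7, -5.6, 25.6]
grip_width: 0.0264
```

```bash
python3 - <<'E'
from plan import *
st();held()
c=cam("scene"); show(c["im"],"s10",(320,230,420,360),5)
E
```

```text
t 12.55 tcp [0.4923 0.2364 0.1801] grasp [0.5992 0.3252 0.1115] x [0.338 0.286 0.897] z [ 0.69   0.573 -0.443] F [-17.7  -5.6  25.6] T [ 1.34 -0.97  0.82] w 0.0264 q [ 0.09  0.42  2.11  2.17  0.66 -1.01]
held o [0.6062 0.3339 0.0721] x [-0.007 -0.007  1.   ]
```

View pics/s10.png

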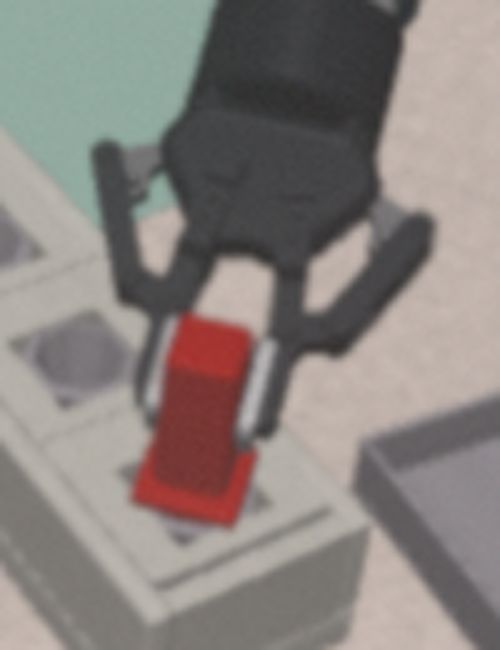

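It is seated, with 25 N of upward reaction. I'll release and back off.

Request:
step_arm --moves '[[-0.3,[0,0,0],[0,0,0]],[-0.3,[0,0,0],[0,0,0]],[-0.3,[0,0,0],[0,0,0]],[-0.3,[0,0,-0.02],[0,0,0]],[-0.3,[0,0,-0.04],[0,0,0]],[-0.3,[0,0,-0.045],[0,0,0]],[-0.3,[0,0,-0.02],[0,0,0]],[-0.3,[0,0,0],[0,0,0]]]'

```text
time_s: 13.4
ee_pos: [0.4045, 0.1636, 0.2335]
ee_rot: [-0.176, 0.802, 0.289, 0.493]
contact_force: [1.2, -0.3, 0.5]
grip_width: 0.0555
```

```bash
python3 - <<'E'
from plan import *
st()
c=cam("scene"); show(c["im"],"s11",(320,230,420,360),5)
print("exp top corner proj",proj(c,[[.6047,.3326,.145],[.6047,.3326,.076]]))
c=cam("top"); show(c["im"],"t11",(130,160,450,310),2.5)
print("top exp",proj(c,[[.6047,.3326,.145]]))
c=cam("wrist"); show(c["im"],"w11")
E
```

```text
t 13.4 tcp [0.4045 0.1636 0.2335] grasp [0.5113 0.2514 0.1634] x [0.347 0.29  0.892] z [ 0.689  0.566 -0.452] F [ 1.2 -0.3  0.5] T [-0.29  0.31  0.01] w 0.0555 q [-0.12  0.07  2.38  1.85  0.74 -0.82]
exp top corner proj [[363.75782548 298.1347446 ]
 [360.13518151 325.42117706]]
top exp [[147.48939456 196.16734322]]
```

View pics/s11.png

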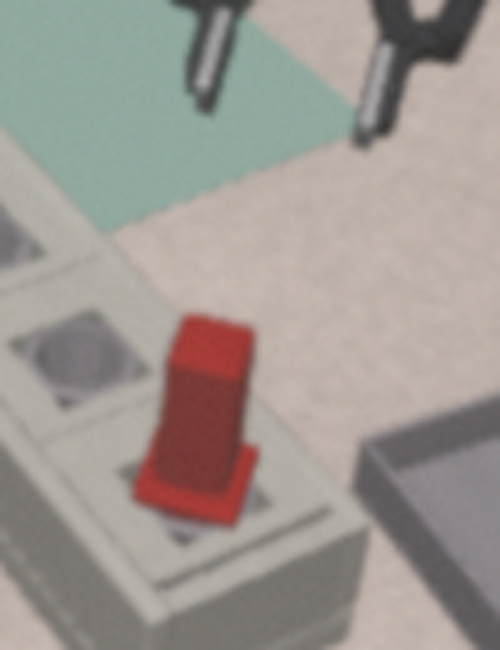

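View pics/t11.png

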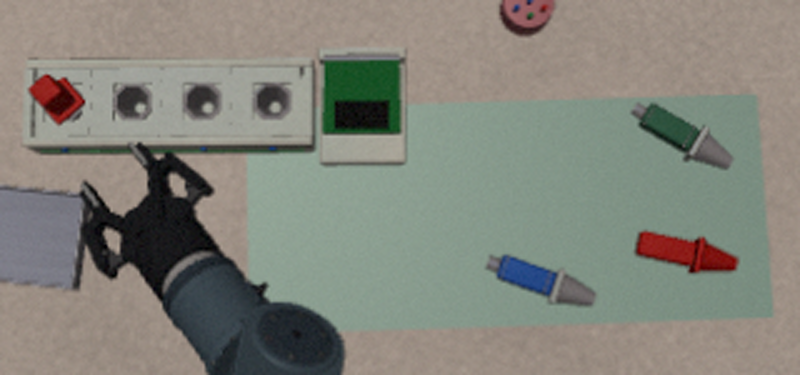

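View pics/w11.png

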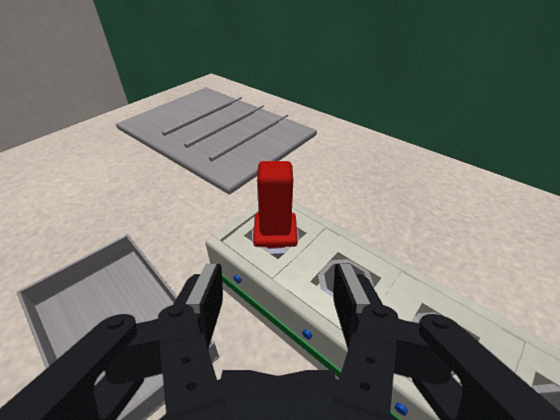

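```bash
python3 - <<'E'
from plan import *
for n in ("top","scene"):
    c=cam(n); hsv=cv2.cvtColor(c["im"],cv2.COLOR_BGR2HSV)
    show(c["im"],n+"12",(135,180,170,220) if n=="top" else (335,280,385,345),12 if n=="top" else 9)
E
```

```text
(no output)
```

View pics/top12.png

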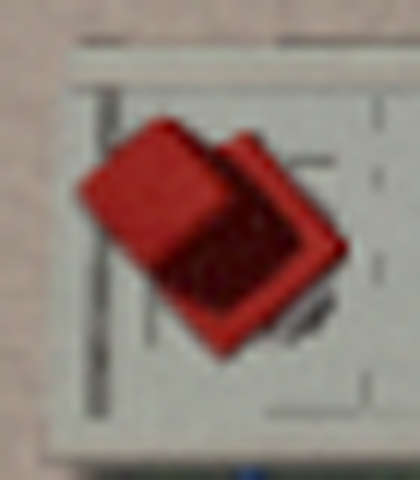

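View pics/scene12.png

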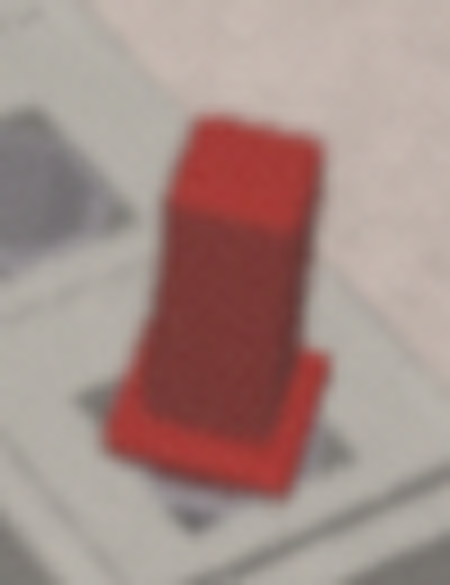

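The plug stands upright: its top face is at (148.2,196.0) in the top view against (147.5,196.2) expected. Next I'll go over the blue handle.

```bash
python3 - <<'E'
from plan import *
a=plan([.46,.12,.20],lean(np.radians(50),np.radians(25)),N=6);print()
plan([.402,-.175,.15],down(np.radians(69)),start=a)
E
```

```text
[[0.0132, 0.0146, -0.0205], [0.0215, -0.1105, -0.0218]]
[[0.0106, 0.014, -0.0201], [0.0215, -0.1105, -0.0218]]
[[0.0081, 0.0134, -0.0195], [0.0215, -0.1105, -0.0218]]
[[0.0056, 0.0128, -0.0186], [0.0215, -0.1105, -0.0218]]
[[0.0034, 0.012, -0.0173], [0.0215, -0.1105, -0.0218]]
[[0.0012, 0.0114, -0.016], [0.0215, -0.1105, -0.0218]]

[[-0.0275, 0.0221, -0.0091], [0.0104, -0.0617, -0.0466]]
[[-0.029, 0.0203, -0.007], [0.0104, -0.0617, -0.0466]]
[[-0.0301, 0.0184, -0.0047], [0.0104, -0.0617, -0.0466]]
[[-0.0312, 0.0164, -0.0024], [0.0104, -0.0617, -0.0466]]
[[-0.0319, 0.0146, -0.0001], [0.0104, -0.0617, -0.0466]]
[[-0.0324, 0.0126, 0.0025], [0.0104, -0.0617, -0.0466]]
[[-0.0327, 0.0106, 0.0049], [0.0104, -0.0617, -0.0466]]
```

Request:
step_arm --moves '[[-0.3,[0.013,0.0145,-0.0205],[0.0215,-0.1105,-0.022]],[-0.3,[0.0105,0.014,-0.02],[0.0215,-0.1105,-0.022]],[-0.3,[0.008,0.0135,-0.0195],[0.0215,-0.1105,-0.022]],[-0.3,[0.0055,0.013,-0.0185],[0.0215,-0.1105,-0.022]],[-0.3,[0.0035,0.012,-0.0175],[0.0215,-0.1105,-0.022]],[-0.3,[0.001,0.0115,-0.016],[0.0215,-0.1105,-0.022]],[-0.3,[0,0,0],[0,0,0]]]'

```text
time_s: 14.35
ee_pos: [0.4144, 0.0823, 0.321]
ee_rot: [-0.11, 0.874, 0.403, 0.247]
contact_force: [0.5, 0.7, 0.0]
grip_width: 0.0554
```

```bash
python3 - <<'E'
from plan import *
st()
plan([.402,-.175,.15],down(np.radians(69)))
E
```

```text
t 14.35 tcp [0.4144 0.0823 0.321 ] grasp [0.4677 0.1431 0.1888] x [0.552 0.651 0.521] z [ 0.344  0.392 -0.853] F [0.5 0.7 0. ] T [-0.22  0.14 -0.02] w 0.0554 q [-0.26 -0.19  2.2   0.61  0.96  0.13]
[[-0.0256, 0.0243, -0.0158], [0.0143, -0.0774, -0.0473]]
[[-0.0278, 0.0223, -0.0132], [0.0143, -0.0774, -0.0473]]
[[-0.0296, 0.0202, -0.0103], [0.0143, -0.0774, -0.0473]]
[[-0.0312, 0.018, -0.0072], [0.0143, -0.0774, -0.0473]]
[[-0.0323, 0.0159, -0.0041], [0.0143, -0.0774, -0.0473]]
[[-0.0332, 0.0137, -0.0007], [0.0143, -0.0774, -0.0473]]
[[-0.0336, 0.0115, 0.0026], [0.0143, -0.0774, -0.0473]]
```

Request:
step_arm --moves '[[-0.3,[-0.0255,0.0245,-0.016],[0.0145,-0.0775,-0.0475]],[-0.3,[-0.028,0.0225,-0.013],[0.0145,-0.0775,-0.0475]],[-0.3,[-0.0295,0.02,-0.0105],[0.0145,-0.0775,-0.0475]],[-0.3,[-0.031,0.018,-0.007],[0.0145,-0.0775,-0.0475]],[-0.3,[-0.0325,0.016,-0.004],[0.0145,-0.0775,-0.0475]],[-0.3,[-0.033,0.0135,-0.0005],[0.0145,-0.0775,-0.0475]],[-0.3,[-0.0335,0.0115,0.0025],[0.0145,-0.0775,-0.0475]],[-0.3,[0,0,0],[0,0,0]],[-0.3,[0,0,0],[0,0,0]]]'

```text
time_s: 15.25
ee_pos: [0.4, -0.1732, 0.3001]
ee_rot: [-0.005, 0.824, 0.567, 0.0]
contact_force: [0.2, 1.0, -0.6]
grip_width: 0.0559
```

```bash
python3 - <<'E'
from plan import *
st()
c=cam("wrist"); show(c["im"],"w13")
for k in ("blue","red","green"):
  for b in blobs(masks(c["im"])[k],300):
    r=axis(c,b,.026); print(k,{q:np.round(v,4) for q,v in r.items()}, cv2.boundingRect(b))
E
```

```text
t 15.25 tcp [ 0.4    -0.1732  0.3001] grasp [ 0.3993 -0.172   0.1451] x [0.358 0.934 0.006] z [-0.005  0.008 -1.   ] F [ 0.2  1.  -0.6] T [0.   0.   0.01] w 0.0559 q [-0.68 -0.    2.04  0.    1.12 -0.32]
blue {'az': np.float32(67.6701), 'a': array([ 0.3921, -0.2046]), 'b': array([ 0.4112, -0.1581]), 'L': np.float64(0.0503), 'W': np.float64(0.0274)} (269, 197, 34, 58)
green {'az': np.float32(96.0849), 'a': array([ 0.5645, -0.3861]), 'b': array([ 0.5564, -0.31  ]), 'L': np.float64(0.0766), 'W': np.float64(0.0569)} (482, 296, 62, 63)
```

View pics/w13.png

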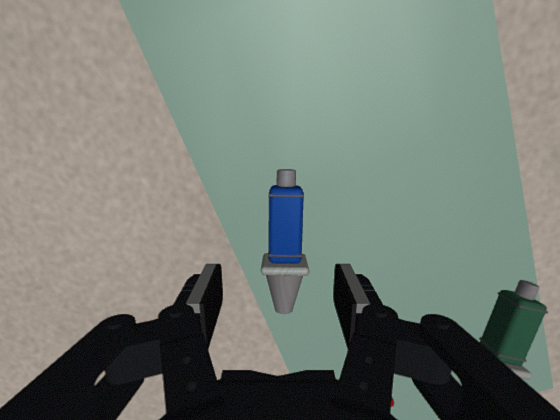

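Blue handle: taper tip at (285,312), nose end at (286,170), collar at about (285,264).

```bash
python3 - <<'E'
from plan import *
c=cam("wrist")
A=toplane(c,[285,312],.0245)[0];B=toplane(c,[286,171],.0150)[0]
G=toplane(c,[285.5,226],.029)[0]
d=(B-A)[:2];L=np.linalg.norm(d);d/=L
print(A,B,G,L,np.degrees(np.arctan2(d[1],d[0])))
print("o",A[:2]+.04*d,B[:2]-.086*d, G[:2]-.04*d)
az=np.arctan2(d[1],d[0]); o=(A[:2]+.04*d+B[:2]-.086*d)/2
g=np.r_[o+.04*d,.065]; Rg=lean(az,np.radians(-32)); a=plan(g,Rg)
g[2]=.027; plan(g,Rg,start=a)
E
```

```text
[ 0.37217425 -0.25879639  0.0245    ] [ 0.417833   -0.14010211  0.015     ] [ 0.40215191 -0.17999537  0.029     ] 0.1271733170082117 68.95950529573743
o [ 0.38653536 -0.22146331] [ 0.38695661 -0.22036822] [ 0.3877908  -0.21732845]
[[0.019, 0.0014, 0.0217], [-0.0014, -0.1408, 0.0011]]
[[0.0219, 0.0014, 0.0218], [-0.0014, -0.1408, 0.0011]]
[[0.0248, 0.0014, 0.0217], [-0.0014, -0.1408, 0.0011]]
[[0.0275, 0.0014, 0.021], [-0.0014, -0.1408, 0.0011]]
[[0.0201, -0.0, 0.0322], [-0.0001, 0.0001, -0.0001]]
```

Request:
step_arm --moves '[[-0.3,[0.019,0.0015,0.0215],[-0.0015,-0.141,0.001]],[-0.3,[0.022,0.0015,0.022],[-0.0015,-0.141,0.001]],[-0.3,[0.025,0.0015,0.0215],[-0.0015,-0.141,0.001]],[-0.3,[0.0275,0.0015,0.021],[-0.0015,-0.141,0.001]],[-0.3,[0,0,0],[0,0,0]],[-0.3,[0,0,0],[0,0,0]]]'

```text
time_s: 15.95
ee_pos: [0.4308, -0.107, 0.1966]
ee_rot: [0.155, 0.791, 0.546, -0.228]
contact_force: [0.4, 0.5, 0.1]
grip_width: 0.0556
```

```bash
python3 - <<'E'
from plan import *
st()
c=cam("wrist"); show(c["im"],"w14")
o=np.array([.3867,-.2205]);az=np.radians(69); d=np.array([np.cos(az),np.sin(az)])
plan(np.r_[o+.040*d,.027],lean(az,np.radians(-32)))
E
```

```text
t 15.95 tcp [ 0.4308 -0.107   0.1966] grasp [ 0.4011 -0.1837  0.0652] x [ 0.301  0.793 -0.531] z [-0.191 -0.495 -0.848] F [0.4 0.5 0.1] T [ 0.22 -0.15  0.02] w 0.0556 q [-0.34  0.29  2.03 -0.7   0.97  0.48]
[[0.022, -0.0014, 0.033], [0.001, 0.001, -0.0001]]
```

View pics/w14.png

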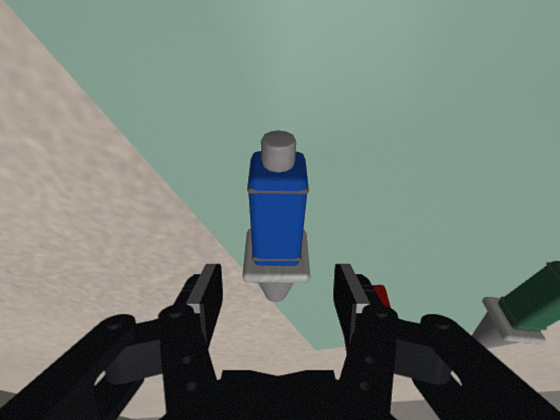

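The handle is centred at x≈278. Descend, grip and lift.

Request:
step_arm --moves '[[-0.3,[0.011,-0.0005,0.0165],[0,0,0]],[-0.3,[0.011,-0.0005,0.0165],[0,0,0]],[-0.3,[0,0,0],[0,0,0]],[1,[0,0,0],[0,0,0]],[1,[0,0,0],[0,0,0]],[1,[0,0,0],[0,0,0]],[1,[0,0,0],[0,0,0]],[1,[0,0,0],[0,0,0]]]'

```text
time_s: 16.8
ee_pos: [0.4315, -0.1079, 0.1599]
ee_rot: [0.159, 0.792, 0.543, -0.228]
contact_force: [-1.2, 0.6, 6.7]
grip_width: 0.0264
```

```bash
python3 - <<'E'
from plan import *
st(); s=bot.read_state()
setgrasp([.3867,-.2205,.021],np.radians(69),s["ee_pos"],q2R(s["ee_rot"]).as_matrix())
E
```

```text
t 16.8 tcp [ 0.4315 -0.1079  0.1599] grasp [ 0.4023 -0.1853  0.0289] x [ 0.306  0.788 -0.534] z [-0.189 -0.5   -0.845] F [-1.2  0.6  6.7] T [-0.14  0.3  -0.19] w 0.0264 q [-0.34  0.38  2.02 -0.74  0.91  0.55]
```

Request:
step_arm --moves '[[1,[-0.02,0,-0.033],[0,0,0]],[1,[-0.025,0,-0.04],[0,0,0]],[1,[-0.025,0,-0.04],[0,0,0]],[1,[0,0,0],[0,0,0]]]'

```text
time_s: 17.2
ee_pos: [0.4333, -0.107, 0.2981]
ee_rot: [0.163, 0.793, 0.542, -0.224]
contact_force: [0.2, -0.1, -2.0]
grip_width: 0.0263
```

```bash
python3 - <<'E'
from plan import *
st(); held()
c=cam("wrist"); show(c["im"],"w15")
t2,R2=stand([.50,.10,.190],np.radians(40),np.radians(50))
print(t2)
a=plan(t2+R2[:,2]*GO,R2)
E
```

```text
t 17.2 tcp [ 0.4333 -0.107   0.2981] grasp [ 0.4055 -0.1849  0.167 ] x [ 0.311  0.787 -0.533] z [-0.179 -0.502 -0.846] F [ 0.2 -0.1 -2. ] T [ 0.46 -0.24  0.01] w 0.0263 q [-0.33  0.09  2.   -0.63  1.14  0.33]
held o [ 0.3901 -0.2201  0.159 ] x [ 0.357  0.93  -0.086]
[0.46703623 0.07041865 0.36895545]
[[0.0108, 0.0001, -0.0263], [0.0067, 0.1167, 0.0658]]
[[0.0138, -0.002, -0.0228], [0.0067, 0.1167, 0.0658]]
[[0.0161, -0.0044, -0.0189], [0.0067, 0.1167, 0.0658]]
[[0.0177, -0.0068, -0.0147], [0.0067, 0.1167, 0.0658]]
[[0.0188, -0.0092, -0.0105], [0.0067, 0.1167, 0.0658]]
[[0.0192, -0.0118, -0.006], [0.0067, 0.1167, 0.0658]]
[[0.0188, -0.0143, -0.0017], [0.0067, 0.1167, 0.0658]]
[[0.0179, -0.0166, 0.0028], [0.0067, 0.1167, 0.0658]]
```

View pics/w15.png

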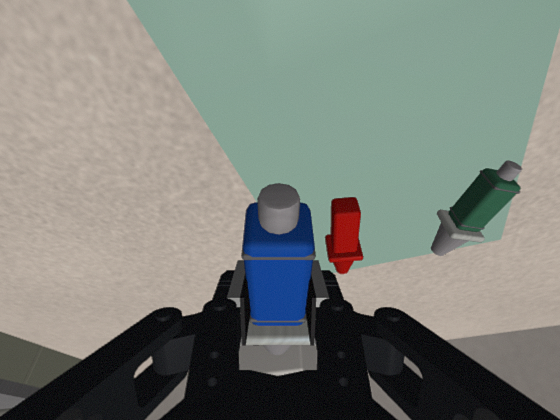

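Request:
step_arm --moves '[[1,[0.011,0,-0.0265],[0.0065,0.1165,0.066]],[1,[0.014,-0.002,-0.023],[0.0065,0.1165,0.066]],[1,[0.016,-0.0045,-0.019],[0.0065,0.1165,0.066]],[1,[0.0175,-0.007,-0.0145],[0.0065,0.1165,0.066]],[1,[0.019,-0.009,-0.0105],[0.0065,0.1165,0.066]],[1,[0.019,-0.012,-0.006],[0.0065,0.1165,0.066]],[1,[0.019,-0.0145,-0.0015],[0.0065,0.1165,0.066]],[1,[0.018,-0.0165,0.003],[0.0065,0.1165,0.066]],[1,[0,0,0],[0,0,0]]]'

```text
time_s: 18.15
ee_pos: [0.4651, 0.0731, 0.3628]
ee_rot: [-0.07, 0.923, 0.332, 0.182]
contact_force: [-0.2, -0.2, -3.1]
grip_width: 0.026
```

```bash
python3 - <<'E'
from plan import *
st(); held()
t2,R2=stand([.6023,.2538,.150],np.radians(38))
print(t2)
a=plan(t2+R2[:,2]*GO,R2,N=9)
E
```

```text
t 18.15 tcp [0.4651 0.0731 0.3628] grasp [0.5099 0.1118 0.2196] x [0.714 0.587 0.382] z [ 0.289  0.25  -0.924] F [-0.2 -0.2 -3.1] T [-0.25  0.37 -0.02] w 0.026 q [-0.19 -0.11  2.02  0.36  1.01  0.53]
held o [0.4963 0.1035 0.1837] x [0.501 0.409 0.763]
[0.48583969 0.16094333 0.25863404]
[[0.002, -0.0059, 0.0102], [-0.0031, 0.0781, 0.0022]]
[[0.0012, -0.0059, 0.0112], [-0.0031, 0.0781, 0.0022]]
[[0.0002, -0.006, 0.0122], [-0.0031, 0.0781, 0.0022]]
[[-0.0006, -0.0061, 0.0132], [-0.0031, 0.0781, 0.0022]]
[[-0.0018, -0.0061, 0.0139], [-0.0031, 0.0781, 0.0022]]
[[-0.0028, -0.0062, 0.0147], [-0.0031, 0.0781, 0.0022]]
[[-0.0039, -0.0063, 0.0154], [-0.0031, 0.0781, 0.0022]]
[[-0.0052, -0.0063, 0.016], [-0.0031, 0.0781, 0.0022]]
[[-0.0064, -0.0064, 0.0164], [-0.0031, 0.0781, 0.0022]]
```

Request:
step_arm --moves '[[1,[0.002,-0.006,0.01],[-0.003,0.078,0.002]],[1,[0.001,-0.006,0.011],[-0.003,0.078,0.002]],[1,[0,-0.006,0.012],[-0.003,0.078,0.002]],[1,[-0.0005,-0.006,0.013],[-0.003,0.078,0.002]],[1,[-0.002,-0.006,0.014],[-0.003,0.078,0.002]],[1,[-0.003,-0.006,0.0145],[-0.003,0.078,0.002]],[1,[-0.004,-0.0065,0.0155],[-0.003,0.078,0.002]],[1,[-0.005,-0.0065,0.016],[-0.003,0.078,0.002]],[1,[-0.0065,-0.0065,0.0165],[-0.003,0.078,0.002]],[1,[0,0,0],[0,0,0]],[1,[0,0,0],[0,0,0]]]'

```text
time_s: 19.25
ee_pos: [0.4855, 0.1584, 0.2585]
ee_rot: [-0.168, 0.809, 0.278, 0.489]
contact_force: [-0.7, 0.1, -3.0]
grip_width: 0.026
```

```bash
python3 - <<'E'
from plan import *
st(); held()
t2,R2=stand([.6023,.2538,.080],np.radians(38))
a=plan(t2+R2[:,2]*GO,R2,N=4)
c=cam("scene"); show(c["im"],"s16",(300,210,420,360),4)
print("tip,port",proj(c,[[.6023,.2538,.11],[.6023,.2538,.07]]))
E
```

```text
t 19.25 tcp [0.4855 0.1584 0.2585] grasp [0.5937 0.2427 0.1863] x [0.367 0.287 0.885] z [ 0.698  0.544 -0.465] F [-0.7  0.1 -3. ] T [-0.52  0.6   0.01] w 0.026 q [-0.1   0.15  2.19  1.75  0.67 -0.65]
held o [0.6011 0.2509 0.1487] x [0.005 0.007 1.   ]
[[-0.0152, -0.0005, 0.0085], [-0.0004, 0.002, 0.001]]
[[-0.0153, -0.0004, 0.0085], [-0.0004, 0.002, 0.001]]
[[-0.0153, -0.0004, 0.0085], [-0.0004, 0.002, 0.001]]
[[-0.0152, -0.0005, 0.0085], [-0.0004, 0.002, 0.001]]
tip,port [[338.22738475 286.09198401]
 [336.94672777 301.27314469]]
```

View pics/s16.png

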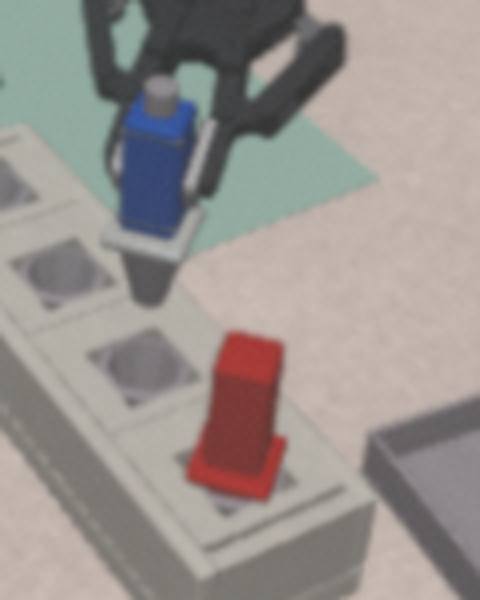

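The tip is over port 3, at about (337,286). Lowering.

Request:
step_arm --moves '[[1,[-0.015,-0.0005,0.0085],[0,0.002,0.001]],[1,[-0.0155,-0.0005,0.0085],[0,0.002,0.001]],[1,[-0.015,-0.0005,0.0085],[0,0.002,0.001]],[1,[-0.0155,-0.0005,0.0085],[0,0.002,0.001]],[1,[0,0,0],[0,0,0]],[1,[-0.0045,0,0.0023],[0,0,0]],[1,[-0.0027,0,0.0014],[0,0,0]],[1,[0,0,0],[0,0,0]]]'

```text
time_s: 20.1
ee_pos: [0.4872, 0.1614, 0.1827]
ee_rot: [-0.169, 0.806, 0.276, 0.495]
contact_force: [0.2, 0.7, -2.1]
grip_width: 0.026
```

```bash
python3 - <<'E'
from plan import *
st();held()
E
```

```text
t 20.1 tcp [0.4872 0.1614 0.1827] grasp [0.5963 0.2461 0.1125] x [0.358 0.278 0.892] z [ 0.704  0.546 -0.453] F [ 0.2  0.7 -2.1] T [-0.36  0.59  0.13] w 0.026 q [-0.09  0.37  2.18  2.01  0.74 -0.96]
held o [0.6042 0.2547 0.075 ] x [-0.006 -0.002  1.   ]
```

Request:
step_arm --moves '[[1,[-0.0027,0,0.0014],[0,0,0]],[1,[-0.0027,0,0.0014],[0,0,0]],[1,[0,0,0],[0,0,0]]]'

```text
time_s: 20.4
ee_pos: [0.4871, 0.1619, 0.178]
ee_rot: [-0.171, 0.805, 0.276, 0.497]
contact_force: [-18.3, -6.4, 20.4]
grip_width: 0.0263
```

```bash
python3 - <<'E'
from plan import *
st();held()
E
```

```text
t 20.4 tcp [0.4871 0.1619 0.178 ] grasp [0.5964 0.2471 0.1087] x [0.353 0.275 0.894] z [ 0.706  0.55  -0.447] F [-18.3  -6.4  20.4] T [ 0.79 -0.33  0.91] w 0.0263 q [-0.09  0.38  2.18  2.02  0.75 -0.98]
held o [0.6045 0.2558 0.0713] x [-0.011 -0.007  1.   ]
```

Request:
step_arm --moves '[[-0.3,[0,0,0],[0,0,0]],[-0.3,[0,0,0],[0,0,0]],[-0.3,[0,0,0],[0,0,0]],[-0.3,[0,0,-0.02],[0,0,0]],[-0.3,[0,0,-0.04],[0,0,0]],[-0.3,[0,0,-0.045],[0,0,0]],[-0.3,[0,0,-0.02],[0,0,0]],[-0.3,[0,0,0],[0,0,0]]]'

```text
time_s: 21.2
ee_pos: [0.3983, 0.0922, 0.2335]
ee_rot: [-0.168, 0.807, 0.275, 0.495]
contact_force: [0.1, 0.1, -1.0]
grip_width: 0.0554
```

```bash
python3 - <<'E'
from plan import *
st()
c=cam("scene"); show(c["im"],"s17",(300,210,420,360),4)
print("nose top, axis at .145 exp",proj(c,[[.6023,.2538,.159],[.6023,.2538,.145],[.6023,.2538,.076]]))
c=cam("top"); show(c["im"],"t17",(130,160,450,310),2.5)
for k in ("red","green","blue"):
  for b in blobs(masks(c["im"])[k]):
    r=axis(c,b,.028); print(k,{q:np.round(v,3) for q,v in r.items()})
a=plan([.46,.08,.20],lean(np.radians(50),np.radians(25)),N=6);print()
E
```

```text
t 21.2 tcp [0.3983 0.0922 0.2335] grasp [0.5078 0.1765 0.1633] x [0.358 0.277 0.892] z [ 0.706  0.544 -0.453] F [ 0.1  0.1 -1. ] T [-0.22  0.32  0.02] w 0.0554 q [-0.37  0.03  2.43  1.67  0.87 -0.79]
nose top, axis at .145 exp [[339.863274   266.33474806]
 [339.38823135 272.11511662]
 [337.13574299 299.0479583 ]]
red {'az': np.float32(75.756), 'a': array([ 0.407, -0.416]), 'b': array([ 0.434, -0.308]), 'L': np.float64(0.112), 'W': np.float64(0.039)}
red {'az': np.float32(53.673), 'a': array([0.603, 0.329]), 'b': array([0.638, 0.377]), 'L': np.float64(0.059), 'W': np.float64(0.045)}
green {'az': np.float32(56.304), 'a': array([ 0.547, -0.377]), 'b': array([ 0.581, -0.326]), 'L': np.float64(0.062), 'W': np.float64(0.03)}
green {'az': np.float32(103.609), 'a': array([ 0.622, -0.051]), 'b': array([0.598, 0.051]), 'L': np.float64(0.104), 'W': np.float64(0.101)}
green {'az': np.float32(77.107), 'a': array([ 0.735, -0.106]), 'b': array([ 0.747, -0.053]), 'L': np.float64(0.054), 'W': np.float64(0.026)}
green {'az': np.float32(88.962), 'a': array([ 1.085, -0.917]), 'b': array([1.117, 0.864]), 'L': np.float64(1.781), 'W': np.float64(0.319)}
blue {'az': np.float32(126.175), 'a': array([0.633, 0.266]), 'b': array([0.615, 0.29 ]), 'L': np.float64(0.03), 'W': np.float64(0.028)}
blue {'az': np.float32(12.328), 'a': array([ 0.784, -0.095]), 'b': array([ 0.812, -0.089]), 'L': np.float64(0.028), 'W': np.float64(0.027)}
[[0.0152, 0.0115, -0.0164], [0.0255, -0.1103, -0.0261]]
[[0.0131, 0.0111, -0.0162], [0.0255, -0.1103, -0.0261]]
[[0.011, 0.0104, -0.0159], [0.0255, -0.1103, -0.0261]]
[[0.009, 0.0099, -0.0153], [0.0255, -0.1103, -0.0261]]
[[0.0072, 0.0092, -0.0144], [0.0255, -0.1103, -0.0261]]
[[0.0053, 0.0085, -0.0133], [0.0255, -0.1103, -0.0261]]
```

View pics/s17.png

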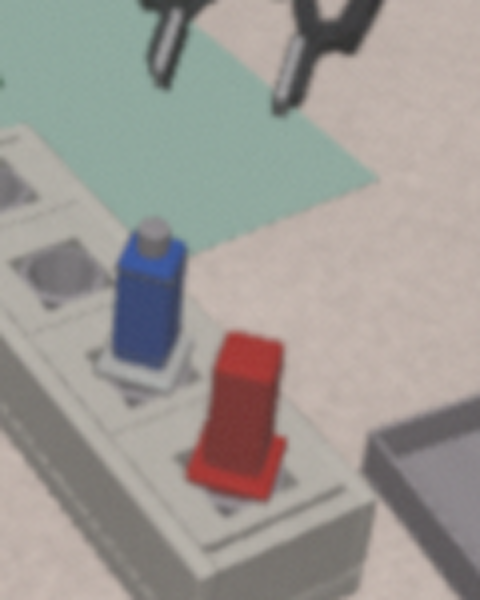

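View pics/t17.png

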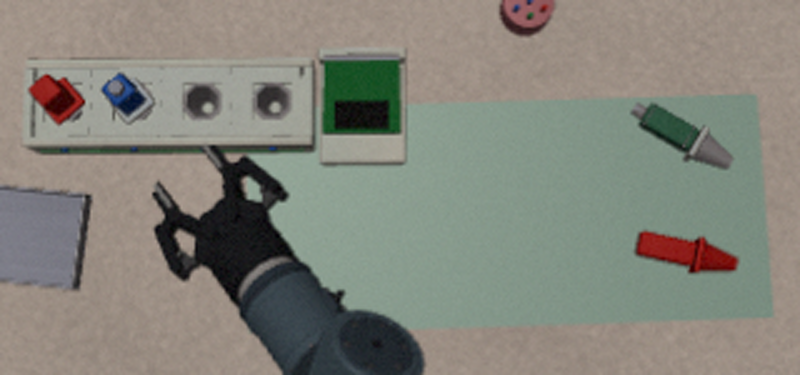

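Blue is home; its nose top is at (338.5,266.2) and it stands upright. Next is the far red plug.

Request:
step_arm --moves '[[-0.3,[0.015,0.0115,-0.0165],[0.0255,-0.11,-0.026]],[-0.3,[0.013,0.011,-0.016],[0.0255,-0.11,-0.026]],[-0.3,[0.011,0.0105,-0.016],[0.0255,-0.11,-0.026]],[-0.3,[0.009,0.01,-0.0155],[0.0255,-0.11,-0.026]],[-0.3,[0.007,0.009,-0.0145],[0.0255,-0.11,-0.026]],[-0.3,[0.0055,0.0085,-0.0135],[0.0255,-0.11,-0.026]],[-0.3,[0,0,0],[0,0,0]]]'

```text
time_s: 22.0
ee_pos: [0.4176, 0.0324, 0.3361]
ee_rot: [-0.097, 0.881, 0.411, 0.213]
contact_force: [1.5, 0.2, 0.9]
grip_width: 0.0557
```

```bash
python3 - <<'E'
from plan import *
st()
plan([.425,-.345,.15],down(np.radians(76)))
E
```

```text
t 22.0 tcp [0.4176 0.0324 0.3361] grasp [0.4633 0.086  0.198 ] x [0.572 0.683 0.454] z [ 0.295  0.346 -0.891] F [1.5 0.2 0.9] T [-0.12  0.06  0.01] w 0.0557 q [-0.37 -0.2   2.16  0.51  1.07  0.1 ]
[[-0.0266, 0.0263, -0.0116], [0.011, -0.0463, -0.0445]]
[[-0.0282, 0.0247, -0.0102], [0.011, -0.0463, -0.0445]]
[[-0.0296, 0.0229, -0.0089], [0.011, -0.0463, -0.0445]]
[[-0.0309, 0.0212, -0.0073], [0.011, -0.0463, -0.0445]]
[[-0.0321, 0.0194, -0.0057], [0.011, -0.0463, -0.0445]]
[[-0.0331, 0.0176, -0.0041], [0.011, -0.0463, -0.0445]]
[[-0.0338, 0.0157, -0.0023], [0.011, -0.0463, -0.0445]]
[[-0.0346, 0.0138, -0.0006], [0.011, -0.0463, -0.0445]]
[[-0.035, 0.012, 0.0012], [0.011, -0.0463, -0.0445]]
[[-0.0354, 0.0101, 0.0031], [0.011, -0.0463, -0.0445]]
```

Request:
step_arm --moves '[[-0.3,[-0.0265,0.0265,-0.0115],[0.011,-0.0463,-0.0445]],[-0.3,[-0.028,0.0245,-0.01],[0.011,-0.0463,-0.0445]],[-0.3,[-0.0295,0.023,-0.009],[0.011,-0.0463,-0.0445]],[-0.3,[-0.031,0.021,-0.0075],[0.011,-0.0463,-0.0445]],[-0.3,[-0.032,0.0195,-0.0055],[0.011,-0.0463,-0.0445]],[-0.3,[-0.033,0.0175,-0.004],[0.011,-0.0463,-0.0445]],[-0.3,[-0.034,0.0155,-0.0025],[0.011,-0.0463,-0.0445]],[-0.3,[-0.0345,0.014,-0.0005],[0.011,-0.0463,-0.0445]],[-0.3,[-0.035,0.012,0.001],[0.011,-0.0463,-0.0445]],[-0.3,[-0.0355,0.01,0.003],[0.011,-0.0463,-0.0445]],[-0.3,[0,0,0],[0,0,0]],[-0.3,[0,0,0],[0,0,0]]]'

```text
time_s: 23.2
ee_pos: [0.4215, -0.3437, 0.2998]
ee_rot: [-0.004, 0.789, 0.615, 0.001]
contact_force: [0.2, 0.8, -0.3]
grip_width: 0.0556
```

```bash
python3 - <<'E'
from plan import *
st()
c=cam("wrist"); show(c["im"],"w18")
b=max(blobs(masks(c["im"])["red"],300),key=cv2.contourArea); print(cv2.boundingRect(b))
o,az,d=origin(c,b)
g=np.r_[o+.040*d,.065]; Rg=lean(az,np.radians(-32))
print(o,g)
a=plan(g,Rg)
E
```

```text
t 23.2 tcp [ 0.4215 -0.3437  0.2998] grasp [ 0.4211 -0.3426  0.1448] x [0.245 0.97  0.006] z [-0.003  0.007 -1.   ] F [ 0.2  0.8 -0.3] T [-0.02  0.    0.06] w 0.0556 q [-0.9   0.23  1.77  0.    1.14 -0.66]
(261, 173, 48, 130)
az 75.11141 o from tip [ 0.4161 -0.3829] from end [ 0.4172 -0.3781]
[ 0.41663998 -0.38050657] [ 0.42691759 -0.34184948  0.065     ]
[[0.0221, 0.0015, 0.0216], [-0.0003, -0.141, 0.0036]]
[[0.0249, 0.0015, 0.0213], [-0.0003, -0.141, 0.0036]]
[[0.0277, 0.0015, 0.0207], [-0.0003, -0.141, 0.0036]]
[[0.0304, 0.0014, 0.0197], [-0.0003, -0.141, 0.0036]]
```

View pics/w18.png

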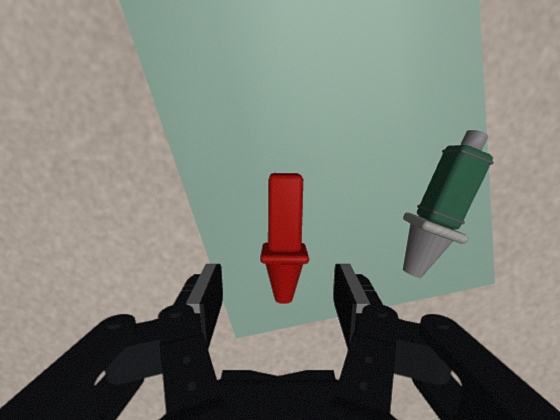

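The red plug runs from (285,303) at the tip to (286,173) at the end, and nothing has been knocked.

Request:
step_arm --moves '[[-0.3,[0.022,0.0015,0.0215],[0,-0.141,0.0035]],[-0.3,[0.025,0.0015,0.0215],[0,-0.141,0.0035]],[-0.3,[0.0275,0.0015,0.0205],[0,-0.141,0.0035]],[-0.3,[0.0305,0.0015,0.0195],[0,-0.141,0.0035]],[-0.3,[0,0,0],[0,0,0]],[-0.3,[0,0,0],[0,0,0]]]'

```text
time_s: 23.85
ee_pos: [0.4461, -0.2674, 0.2047]
ee_rot: [0.155, 0.765, 0.589, -0.209]
contact_force: [0.0, -0.2, 1.4]
grip_width: 0.0555
```

```bash
python3 - <<'E'
from plan import *
st()
c=cam("wrist"); show(c["im"],"w19")
b=max(blobs(masks(c["im"])["red"],300),key=cv2.contourArea); print(cv2.boundingRect(b))
o=np.array([.4166,-.3805]);az=np.radians(75.1); d=np.array([np.cos(az),np.sin(az)])
plan(np.r_[o+.040*d,.027],lean(az,np.radians(-32)))
E
```

```text
t 23.85 tcp [ 0.4461 -0.2674  0.2047] grasp [ 0.425  -0.3424  0.0707] x [ 0.219  0.837 -0.502] z [-0.136 -0.484 -0.865] F [ 0.  -0.2  1.4] T [ 0.18 -0.09  0.06] w 0.0555 q [-0.64  0.35  1.91 -0.71  0.81  0.1 ]
(249, 149, 65, 150)
[[0.0295, 0.0001, 0.0378], [-0.0053, -0.0307, 0.0012]]
```

View pics/w19.png

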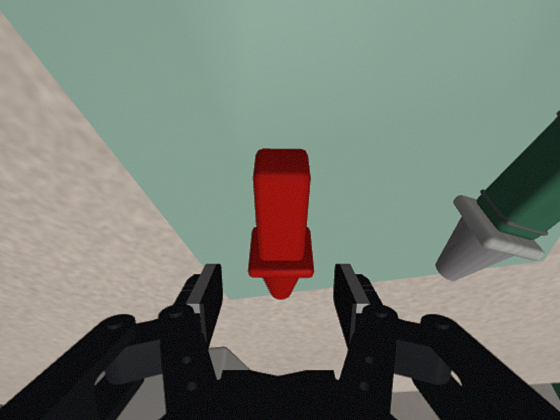

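Request:
step_arm --moves '[[-0.3,[0.0145,0,0.019],[-0.002,-0.015,0]],[-0.3,[0.015,0,0.0185],[-0.002,-0.015,0]],[-0.3,[0,0,0],[0,0,0]],[-0.3,[0,0,0],[0,0,0]]]'

```text
time_s: 24.3
ee_pos: [0.4475, -0.2642, 0.1591]
ee_rot: [0.168, 0.763, 0.585, -0.22]
contact_force: [0.4, -0.1, 0.4]
grip_width: 0.0558
```

```bash
python3 - <<'E'
from plan import *
st()
o=np.array([.4166,-.3805]);az=np.radians(75.1); d=np.array([np.cos(az),np.sin(az)])
plan(np.r_[o+.040*d,.027],lean(az,np.radians(-32)))
E
```

```text
t 24.3 tcp [ 0.4475 -0.2642  0.1591] grasp [ 0.426  -0.3437  0.0278] x [ 0.219  0.818 -0.531] z [-0.139 -0.513 -0.847] F [ 0.4 -0.1  0.4] T [ 0.2  -0.06 -0.03] w 0.0558 q [-0.62  0.45  1.91 -0.82  0.75  0.25]
[[0.0019, 0.0, -0.0004], [-0.0023, 0.0016, -0.0014]]
```

Request:
step_arm --moves '[[1,[0.001,0,0],[0,0,0]],[1,[0,0,0],[0,0,0]],[1,[0,0,0],[0,0,0]],[1,[0,0,0],[0,0,0]],[1,[0,0,0],[0,0,0]]]'

```text
time_s: 24.8
ee_pos: [0.4484, -0.2629, 0.159]
ee_rot: [0.169, 0.762, 0.585, -0.22]
contact_force: [-1.4, 0.2, 6.3]
grip_width: 0.0263
```

```bash
python3 - <<'E'
from plan import *
st(); s=bot.read_state()
setgrasp([.4166,-.3805,.021],np.radians(75.1),s["ee_pos"],q2R(s["ee_rot"]).as_matrix())
E
```

```text
t 24.8 tcp [ 0.4484 -0.2629  0.159 ] grasp [ 0.4271 -0.3428  0.0279] x [ 0.218  0.817 -0.533] z [-0.137 -0.515 -0.846] F [-1.4  0.2  6.3] T [-0.18  0.17 -0.03] w 0.0263 q [-0.62  0.45  1.91 -0.82  0.75  0.26]
```

Request:
step_arm --moves '[[1,[-0.02,0,-0.033],[0,0,0]],[1,[-0.025,0,-0.04],[0,0,0]],[1,[-0.025,0,-0.04],[0,0,0]],[1,[0,0,0],[0,0,0]]]'

```text
time_s: 25.2
ee_pos: [0.4504, -0.263, 0.298]
ee_rot: [0.174, 0.762, 0.584, -0.218]
contact_force: [0.7, -0.9, 0.3]
grip_width: 0.026
```

```bash
python3 - <<'E'
from plan import *
st(); held()
c=cam("wrist"); show(c["im"],"w20")
t2,R2=stand([.48,.0,.190],np.radians(40),np.radians(50))
print(t2)
a=plan(t2+R2[:,2]*GO,R2)
E
```

```text
t 25.2 tcp [ 0.4504 -0.263   0.298 ] grasp [ 0.4304 -0.3437  0.1671] x [ 0.223  0.814 -0.536] z [-0.129 -0.52  -0.844] F [ 0.7 -0.9  0.3] T [ 0.32 -0.13  0.03] w 0.026 q [-0.62  0.19  1.89 -0.66  0.95  0.01]
held o [ 0.42   -0.3814  0.1603] x [ 0.256  0.962 -0.09 ]
[ 0.44718251 -0.02812648  0.3689396 ]
[[0.0156, -0.0031, -0.0294], [0.0075, 0.116, 0.0792]]
[[0.0186, -0.0061, -0.0254], [0.0075, 0.116, 0.0792]]
[[0.0207, -0.0093, -0.0209], [0.0075, 0.116, 0.0792]]
[[0.0221, -0.0126, -0.0162], [0.0075, 0.116, 0.0792]]
[[0.0226, -0.0158, -0.0115], [0.0075, 0.116, 0.0792]]
[[0.0224, -0.0192, -0.0066], [0.0075, 0.116, 0.0792]]
[[0.0214, -0.0223, -0.0018], [0.0075, 0.116, 0.0792]]
[[0.0194, -0.0254, 0.0028], [0.0075, 0.116, 0.0792]]
```

View pics/w20.png

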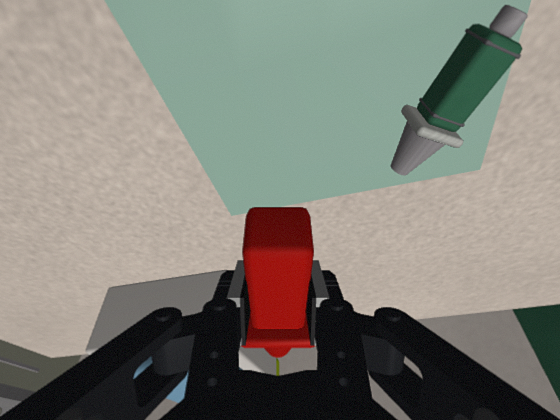

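Request:
step_arm --moves '[[1,[0.0155,-0.003,-0.0295],[0.0075,0.116,0.079]],[1,[0.0185,-0.006,-0.0255],[0.0075,0.116,0.079]],[1,[0.0205,-0.0095,-0.021],[0.0075,0.116,0.079]],[1,[0.022,-0.0125,-0.016],[0.0075,0.116,0.079]],[1,[0.0225,-0.016,-0.0115],[0.0075,0.116,0.079]],[1,[0.0225,-0.019,-0.0065],[0.0075,0.116,0.079]],[1,[0.0215,-0.0225,-0.002],[0.0075,0.116,0.079]],[1,[0.0195,-0.0255,0.003],[0.0075,0.116,0.079]],[1,[0,0,0],[0,0,0]],[1,[0,0,0],[0,0,0]]]'

```text
time_s: 26.25
ee_pos: [0.4456, -0.0274, 0.3647]
ee_rot: [-0.071, 0.922, 0.335, 0.181]
contact_force: [0.6, 0.4, -1.4]
grip_width: 0.0266
```

```bash
python3 - <<'E'
from plan import *
st(); held()
t2,R2=stand([.599,.175,.150],np.radians(30))
print(t2)
a=plan(t2+R2[:,2]*GO,R2,N=9)
E
```

```text
t 26.25 tcp [ 0.4456 -0.0274  0.3647] grasp [0.49   0.0119 0.2215] x [0.71  0.592 0.382] z [ 0.287  0.253 -0.924] F [ 0.6  0.4 -1.4] T [-0.18  0.15  0.01] w 0.0266 q [-0.45 -0.15  2.05  0.4   1.12  0.27]
held o [0.4766 0.0016 0.1856] x [0.499 0.411 0.763]
[0.47094326 0.1005451  0.25929504]
[[0.0048, -0.0085, 0.0115], [-0.0143, 0.078, 0.014]]
[[0.0038, -0.0089, 0.0127], [-0.0143, 0.078, 0.014]]
[[0.0027, -0.0092, 0.0138], [-0.0143, 0.078, 0.014]]
[[0.0015, -0.0097, 0.0148], [-0.0143, 0.078, 0.014]]
[[0.0003, -0.0101, 0.0157], [-0.0143, 0.078, 0.014]]
[[-0.0011, -0.0104, 0.0165], [-0.0143, 0.078, 0.014]]
[[-0.0024, -0.0109, 0.0172], [-0.0143, 0.078, 0.014]]
[[-0.0039, -0.0112, 0.0178], [-0.0143, 0.078, 0.014]]
[[-0.0054, -0.0115, 0.0182], [-0.0143, 0.078, 0.014]]
```

Request:
step_arm --moves '[[1,[0.005,-0.0085,0.0115],[-0.0145,0.078,0.014]],[1,[0.004,-0.009,0.0125],[-0.0145,0.078,0.014]],[1,[0.0025,-0.009,0.014],[-0.0145,0.078,0.014]],[1,[0.0015,-0.0095,0.015],[-0.0145,0.078,0.014]],[1,[0.0005,-0.01,0.0155],[-0.0145,0.078,0.014]],[1,[-0.001,-0.0105,0.0165],[-0.0145,0.078,0.014]],[1,[-0.0025,-0.011,0.017],[-0.0145,0.078,0.014]],[1,[-0.004,-0.011,0.018],[-0.0145,0.078,0.014]],[1,[-0.0055,-0.0115,0.018],[-0.0145,0.078,0.014]],[1,[0,0,0],[0,0,0]],[1,[0,0,0],[0,0,0]]]'

```text
time_s: 27.35
ee_pos: [0.4718, 0.098, 0.2612]
ee_rot: [-0.134, 0.827, 0.223, 0.499]
contact_force: [-0.4, -0.5, -0.9]
grip_width: 0.0262
```

```bash
python3 - <<'E'
from plan import *
st(); held()
t2,R2=stand([.599,.175,.080],np.radians(30))
a=plan(t2+R2[:,2]*GO,R2,N=4)
c=cam("scene"); show(c["im"],"s21",(280,190,400,340),4)
E
```

```text
t 27.35 tcp [0.4718 0.098  0.2612] grasp [0.5904 0.1668 0.1889] x [0.404 0.234 0.884] z [ 0.765  0.444 -0.467] F [-0.4 -0.5 -0.9] T [-0.33  0.47  0.04] w 0.0262 q [-0.24  0.08  2.27  1.75  0.67 -0.65]
held o [0.5988 0.1721 0.1504] x [0.008 0.006 1.   ]
[[-0.0158, -0.0007, 0.0085], [-0.0004, 0.0025, 0.0005]]
[[-0.0159, -0.0006, 0.0085], [-0.0004, 0.0025, 0.0005]]
[[-0.0159, -0.0006, 0.0084], [-0.0004, 0.0025, 0.0005]]
[[-0.0159, -0.0007, 0.0084], [-0.0004, 0.0025, 0.0005]]
```

View pics/s21.png

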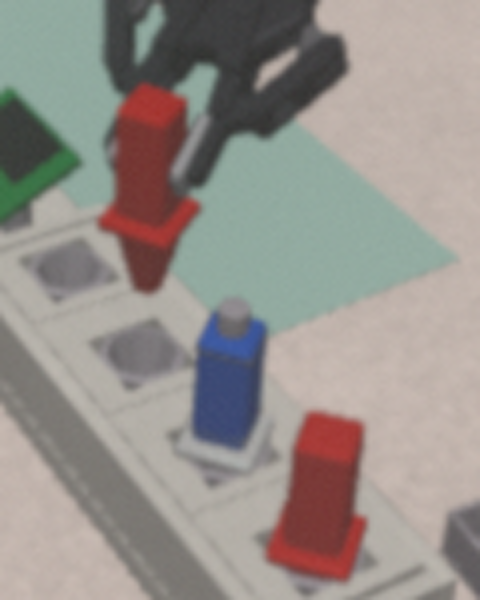

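The tip is above port 2 and in line with it; lowering.

Request:
step_arm --moves '[[1,[-0.016,-0.0005,0.0085],[0,0.0025,0]],[1,[-0.016,-0.0005,0.0085],[0,0.0025,0]],[1,[-0.016,-0.0005,0.0085],[0,0.0025,0]],[1,[-0.016,-0.0005,0.0085],[0,0.0025,0]],[1,[0,0,0],[0,0,0]],[1,[-0.0045,0,0.0023],[0,0,0]],[1,[-0.0036,0,0.0018],[0,0,0]],[1,[0,0,0],[0,0,0]]]'

```text
time_s: 28.2
ee_pos: [0.4732, 0.1005, 0.1825]
ee_rot: [-0.136, 0.821, 0.223, 0.507]
contact_force: [5.7, 7.4, 0.5]
grip_width: 0.0263
```

```bash
python3 - <<'E'
from plan import *
st();held()
E
```

```text
t 28.2 tcp [0.4732 0.1005 0.1825] grasp [0.593  0.17   0.1129] x [0.386 0.228 0.894] z [ 0.773  0.449 -0.449] F [5.7 7.4 0.5] T [ 0.82 -0.41  0.7 ] w 0.0263 q [-0.23  0.33  2.25  2.03  0.76 -1.01]
held o [0.6021 0.1756 0.0747] x [-0.011 -0.002  1.   ]
```

Request:
step_arm --moves '[[1,[-0.0027,0,0.0014],[0,-0.004,0]],[1,[-0.0018,0,0.0009],[0,-0.004,0]],[1,[0,0,0],[0,0,0]]]'

```text
time_s: 28.5
ee_pos: [0.4741, 0.101, 0.1798]
ee_rot: [-0.136, 0.821, 0.224, 0.507]
contact_force: [-5.2, 7.4, 20.0]
grip_width: 0.0263
```

```bash
python3 - <<'E'
from plan import *
st();held()
E
```

```text
t 28.5 tcp [0.4741 0.101  0.1798] grasp [0.5937 0.1708 0.1103] x [0.385 0.23  0.894] z [ 0.772  0.45  -0.449] F [-5.2  7.4 20. ] T [ 2.03 -1.55  1.32] w 0.0263 q [-0.23  0.34  2.25  2.04  0.76 -1.02]
held o [0.6028 0.1764 0.0721] x [-0.011 -0.001  1.   ]
```

Request:
step_arm --moves '[[-0.3,[0,0,0],[0,0,0]],[-0.3,[0,0,0],[0,0,0]],[-0.3,[0,0,0],[0,0,0]],[-0.3,[0,0,-0.02],[0,0,0]],[-0.3,[0,0,-0.04],[0,0,0]],[-0.3,[0,0,-0.045],[0,0,0]],[-0.3,[0,0,-0.02],[0,0,0]],[-0.3,[0,0,0],[0,0,0]]]'

```text
time_s: 29.3
ee_pos: [0.3746, 0.0439, 0.2339]
ee_rot: [-0.132, 0.825, 0.221, 0.502]
contact_force: [0.4, -0.7, 0.4]
grip_width: 0.0556
```

```bash
python3 - <<'E'
from plan import *
st()
c=cam("scene"); show(c["im"],"s22",(280,190,400,340),4)
print("top exp",proj(c,[[.6,.1754,.145],[.6,.1754,.081]]))
c=cam("top"); show(c["im"],"t22",(130,160,450,310),2.5)
for b in blobs(masks(c["im"])["green"]):
    r=axis(c,b,.028); print({q:np.round(v,3) for q,v in r.items()})
a=plan([.46,.0,.20],lean(np.radians(40),np.radians(25)),N=6);print()
E
```

```text
t 29.3 tcp [0.3746 0.0439 0.2339] grasp [0.494  0.1122 0.1625] x [0.398 0.232 0.888] z [ 0.77   0.441 -0.461] F [ 0.4 -0.7  0.4] T [-0.15  0.37 -0.05] w 0.0556 q [-0.54 -0.07  2.51  1.62  0.89 -0.77]
top exp [[317.86412558 249.19806516]
 [316.75523661 273.77069312]]
{'az': np.float32(58.812), 'a': array([ 0.548, -0.378]), 'b': array([ 0.58 , -0.325]), 'L': np.float64(0.062), 'W': np.float64(0.03)}
{'az': np.float32(104.373), 'a': array([ 0.623, -0.051]), 'b': array([0.597, 0.051]), 'L': np.float64(0.105), 'W': np.float64(0.102)}
{'az': np.float32(79.439), 'a': array([ 0.736, -0.109]), 'b': array([ 0.746, -0.054]), 'L': np.float64(0.056), 'W': np.float64(0.029)}
{'az': np.float32(88.96), 'a': array([ 1.085, -0.917]), 'b': array([1.117, 0.864]), 'L': np.float64(1.781), 'W': np.float64(0.319)}
[[0.0158, 0.0164, -0.0148], [0.021, -0.109, -0.0212]]
[[0.0138, 0.0161, -0.0148], [0.021, -0.109, -0.0212]]
[[0.0118, 0.0156, -0.0146], [0.021, -0.109, -0.0212]]
[[0.0099, 0.0152, -0.0143], [0.021, -0.109, -0.0212]]
[[0.008, 0.0146, -0.0136], [0.021, -0.109, -0.0212]]
[[0.0062, 0.0142, -0.0128], [0.021, -0.109, -0.0212]]
```

View pics/s22.png

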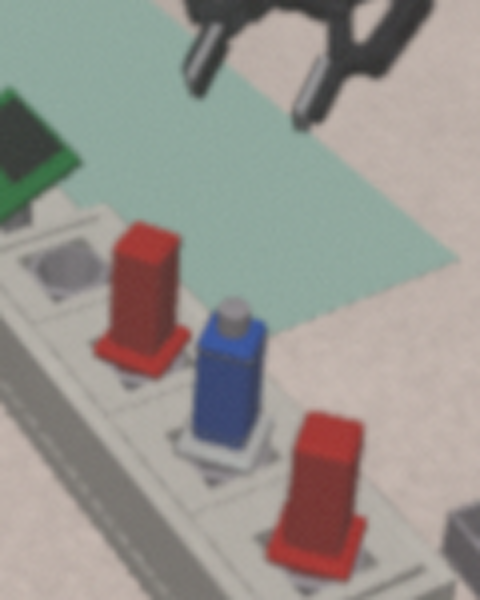

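View pics/t22.png

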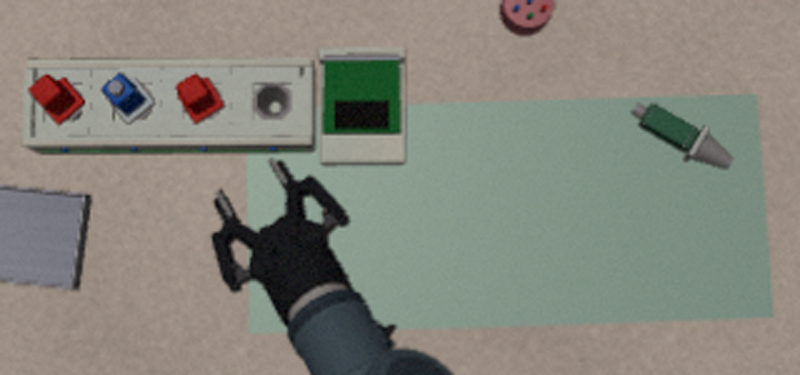

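All three stand fully home. Now the green handle, near (0.564,-0.352), azimuth about 58°.

Request:
step_arm --moves '[[-0.3,[0.016,0.0165,-0.015],[0.021,-0.109,-0.021]],[-0.3,[0.014,0.016,-0.015],[0.021,-0.109,-0.021]],[-0.3,[0.012,0.0155,-0.0145],[0.021,-0.109,-0.021]],[-0.3,[0.01,0.015,-0.0145],[0.021,-0.109,-0.021]],[-0.3,[0.008,0.0145,-0.0135],[0.021,-0.109,-0.021]],[-0.3,[0.006,0.014,-0.013],[0.021,-0.109,-0.021]],[-0.3,[0,0,0],[0,0,0]]]'

```text
time_s: 30.1
ee_pos: [0.4096, -0.0387, 0.3374]
ee_rot: [-0.078, 0.914, 0.334, 0.217]
contact_force: [0.5, 0.5, 0.6]
grip_width: 0.0555
```

```bash
python3 - <<'E'
from plan import *
st()
plan([.560,-.358,.15],down(np.radians(58)))
E
```

```text
t 30.1 tcp [ 0.4096 -0.0387  0.3374] grasp [0.4631 0.0059 0.199 ] x [0.683 0.576 0.449] z [ 0.345  0.288 -0.893] F [0.5 0.5 0.6] T [-0.15  0.14 -0.04] w 0.0555 q [-0.55 -0.22  2.18  0.5   1.08  0.11]
[[-0.0117, 0.0439, -0.0032], [0.0094, -0.0578, -0.0383]]
[[-0.0135, 0.043, -0.0023], [0.0094, -0.0578, -0.0383]]
[[-0.0152, 0.0421, -0.0014], [0.0094, -0.0578, -0.0383]]
[[-0.0168, 0.0411, -0.0003], [0.0094, -0.0578, -0.0383]]
[[-0.0183, 0.0401, 0.0008], [0.0094, -0.0578, -0.0383]]
[[-0.0197, 0.0391, 0.0021], [0.0094, -0.0578, -0.0383]]
[[-0.021, 0.0379, 0.0035], [0.0094, -0.0578, -0.0383]]
[[-0.0221, 0.0369, 0.0049], [0.0094, -0.0578, -0.0383]]
```

Request:
step_arm --moves '[[-0.3,[-0.0115,0.044,-0.003],[0.0095,-0.058,-0.0385]],[-0.3,[-0.0135,0.043,-0.0025],[0.0095,-0.058,-0.0385]],[-0.3,[-0.015,0.042,-0.0015],[0.0095,-0.058,-0.0385]],[-0.3,[-0.017,0.041,0],[0.0095,-0.058,-0.0385]],[-0.3,[-0.0185,0.04,0.001],[0.0095,-0.058,-0.0385]],[-0.3,[-0.0195,0.039,0.002],[0.0095,-0.058,-0.0385]],[-0.3,[-0.021,0.038,0.0035],[0.0095,-0.058,-0.0385]],[-0.3,[-0.022,0.037,0.005],[0.0095,-0.058,-0.0385]],[-0.3,[0,0,0],[0,0,0]],[-0.3,[0,0,0],[0,0,0]]]'

```text
time_s: 31.1
ee_pos: [0.5571, -0.356, 0.2973]
ee_rot: [-0.005, 0.875, 0.485, -0.001]
contact_force: [-0.8, -0.1, 0.2]
grip_width: 0.0555
```

```bash
python3 - <<'E'
from plan import *
st()
c=cam("wrist"); show(c["im"],"w23")
E
```

```text
t 31.1 tcp [ 0.5571 -0.356   0.2973] grasp [ 0.556  -0.3547  0.1423] x [0.53  0.848 0.004] z [-0.007  0.008 -1.   ] F [-0.8 -0.1  0.2] T [0.08 0.   0.  ] w 0.0555 q [-0.75  0.47  1.45  0.    1.22 -0.19]
```

View pics/w23.png

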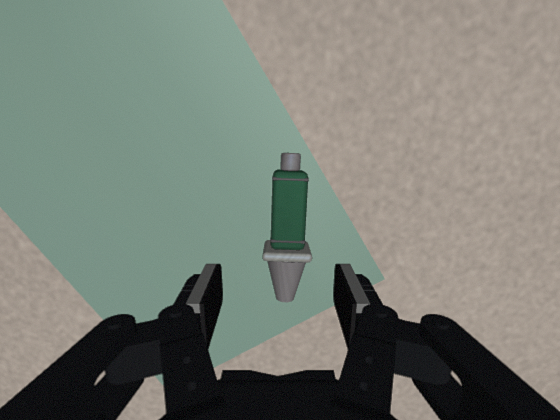

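Green handle: taper tip (286,301), nose end (291,153), grip centre (290,211).

```bash
python3 - <<'E'
from plan import *
c=cam("wrist")
A=toplane(c,[286,300.5],.0245)[0];B=toplane(c,[291,153.5],.0150)[0]
d=(B-A)[:2];L=np.linalg.norm(d);d/=L
print(A,B,L,np.degrees(np.arctan2(d[1],d[0])))
print("o",A[:2]+.04*d,B[:2]-.086*d)
az=np.arctan2(d[1],d[0]); o=(A[:2]+.04*d+B[:2]-.086*d)/2
g=np.r_[o+.04*d,.065]; Rg=lean(az,np.radians(-32)); a=plan(g,Rg)
E
```

```text
[ 0.51992266 -0.42411642  0.0245    ] [ 0.59071565 -0.31695064  0.015     ] 0.12843734437756793 56.551515352239356
o [ 0.54197014 -0.39074115] [ 0.54331357 -0.38870747]
[[0.0224, 0.0023, 0.0214], [-0.0001, -0.1401, 0.0069]]
[[0.0251, 0.0024, 0.021], [-0.0001, -0.1401, 0.0069]]
[[0.0278, 0.0023, 0.0204], [-0.0001, -0.1401, 0.0069]]
[[0.0305, 0.0022, 0.0193], [-0.0001, -0.1401, 0.0069]]
```

Request:
step_arm --moves '[[-0.3,[0.0225,0.0025,0.0215],[0,-0.14,0.007]],[-0.3,[0.025,0.0025,0.021],[0,-0.14,0.007]],[-0.3,[0.028,0.0025,0.0205],[0,-0.14,0.007]],[-0.3,[0.0305,0.002,0.0195],[0,-0.14,0.007]],[-0.3,[0,0,0],[0,0,0]],[-0.3,[0,0,0],[0,0,0]]]'

```text
time_s: 31.8
ee_pos: [0.6103, -0.2883, 0.1969]
ee_rot: [0.13, 0.846, 0.456, -0.243]
contact_force: [0.5, -0.4, -0.1]
grip_width: 0.0554
```

```bash
python3 - <<'E'
from plan import *
st()
c=cam("wrist"); show(c["im"],"w24")
o=np.array([.5426,-.3897]);az=np.radians(56.6); d=np.array([np.cos(az),np.sin(az)])
plan(np.r_[o+.040*d,.027],lean(az,np.radians(-32)),N=2)
E
```

```text
t 31.8 tcp [ 0.6103 -0.2883  0.1969] grasp [ 0.565  -0.3568  0.0655] x [ 0.467  0.708 -0.53 ] z [-0.292 -0.442 -0.848] F [ 0.5 -0.4 -0.1] T [ 0.23 -0.11  0.01] w 0.0554 q [-0.5   0.69  1.41 -0.61  1.17  0.36]
[[0.0113, -0.001, 0.0169], [0.0008, -0.0, -0.0016]]
[[0.0114, -0.0009, 0.0168], [0.0008, -0.0, -0.0016]]
```

View pics/w24.png

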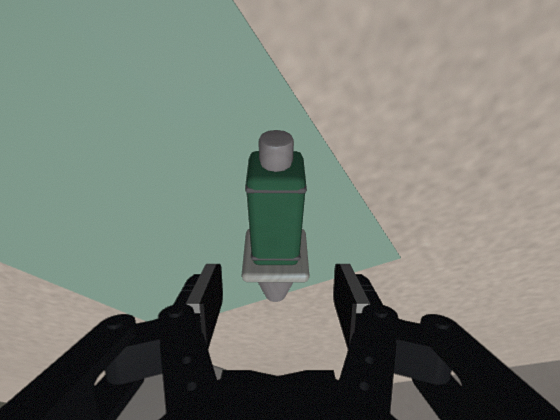

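Aligned. Descend and grip.

Request:
step_arm --moves '[[-0.3,[0.0115,-0.0005,0.017],[0,0,0]],[-0.3,[0.0115,-0.0005,0.017],[0,0,0]],[-0.3,[0,0,0],[0,0,0]],[1,[0,0,0],[0,0,0]],[1,[0,0,0],[0,0,0]],[1,[0,0,0],[0,0,0]],[1,[0,0,0],[0,0,0]],[1,[0,0,0],[0,0,0]]]'

```text
time_s: 32.65
ee_pos: [0.6111, -0.2892, 0.1584]
ee_rot: [0.133, 0.847, 0.454, -0.244]
contact_force: [-1.8, -1.5, 6.3]
grip_width: 0.0263
```

```bash
python3 - <<'E'
from plan import *
st(); s=bot.read_state()
setgrasp([.5426,-.3897,.021],np.radians(56.6),s["ee_pos"],q2R(s["ee_rot"]).as_matrix())
E
```

```text
t 32.65 tcp [ 0.6111 -0.2892  0.1584] grasp [ 0.5659 -0.3584  0.0273] x [ 0.47   0.703 -0.533] z [-0.292 -0.447 -0.846] F [-1.8 -1.5  6.3] T [-0.25  0.35 -0.08] w 0.0263 q [-0.5   0.75  1.41 -0.63  1.13  0.4 ]
```

Request:
step_arm --moves '[[1,[-0.02,0,-0.033],[0,0,0]],[1,[-0.025,0,-0.04],[0,0,0]],[1,[-0.025,0,-0.04],[0,0,0]],[1,[0,0,0],[0,0,0]]]'

```text
time_s: 33.05
ee_pos: [0.6132, -0.2887, 0.2985]
ee_rot: [0.138, 0.848, 0.453, -0.24]
contact_force: [0.6, -0.7, -0.7]
grip_width: 0.0265
```

```bash
python3 - <<'E'
from plan import *
st(); held()
c=cam("wrist"); show(c["im"],"w25")
t2,R2=stand([.50,-.10,.200],np.radians(35),np.radians(50))
print(t2)
a=plan(t2+R2[:,2]*GO,R2)
E
```

```text
t 33.05 tcp [ 0.6132 -0.2887  0.2985] grasp [ 0.5694 -0.3586  0.1673] x [ 0.475  0.701 -0.532] z [-0.282 -0.451 -0.847] F [ 0.6 -0.7 -0.7] T [ 0.31 -0.29  0.03] w 0.0265 q [-0.5   0.56  1.38 -0.59  1.29  0.28]
held o [ 0.5463 -0.39    0.1609] x [ 0.548  0.832 -0.086]
[ 0.46597295 -0.12602651  0.37844417]
[[-0.0028, -0.0233, -0.0196], [0.0054, 0.118, 0.0491]]
[[-0.0017, -0.0242, -0.0176], [0.0054, 0.118, 0.0491]]
[[-0.0009, -0.0252, -0.0154], [0.0054, 0.118, 0.0491]]
[[-0.0003, -0.0261, -0.0132], [0.0054, 0.118, 0.0491]]
[[-0.0001, -0.0271, -0.0109], [0.0054, 0.118, 0.0491]]
[[-0.0002, -0.028, -0.0086], [0.0054, 0.118, 0.0491]]
[[-0.0006, -0.0289, -0.0064], [0.0054, 0.118, 0.0491]]
[[-0.0013, -0.0298, -0.0041], [0.0054, 0.118, 0.0491]]
```

View pics/w25.png

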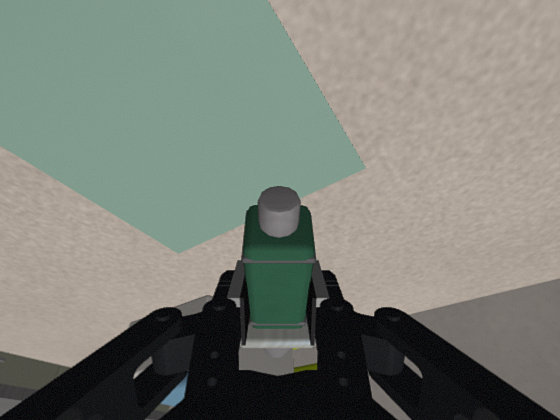

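Request:
step_arm --moves '[[1,[-0.003,-0.0235,-0.0195],[0.0055,0.118,0.049]],[1,[-0.0015,-0.024,-0.0175],[0.0055,0.118,0.049]],[1,[-0.001,-0.025,-0.0155],[0.0055,0.118,0.049]],[1,[-0.0005,-0.026,-0.013],[0.0055,0.118,0.049]],[1,[0,-0.027,-0.011],[0.0055,0.118,0.049]],[1,[0,-0.028,-0.0085],[0.0055,0.118,0.049]],[1,[-0.0005,-0.029,-0.0065],[0.0055,0.118,0.049]],[1,[-0.0015,-0.03,-0.004],[0.0055,0.118,0.049]],[1,[0,0,0],[0,0,0]],[1,[0,0,0],[0,0,0]]]'

```text
time_s: 34.1
ee_pos: [0.4646, -0.1258, 0.3739]
ee_rot: [-0.062, 0.937, 0.291, 0.184]
contact_force: [0.1, 0.6, -1.9]
grip_width: 0.0261
```

```bash
python3 - <<'E'
from plan import *
st(); held()
t2,R2=stand([.597,.097,.160],np.radians(20))
print(t2)
a=plan(t2+R2[:,2]*GO,R2,N=10)
E
```

```text
t 34.1 tcp [ 0.4646 -0.1258  0.3739] grasp [ 0.5124 -0.0911  0.2306] x [0.762 0.523 0.381] z [ 0.308  0.224 -0.924] F [ 0.1  0.6 -1.9] T [-0.21  0.23  0.05] w 0.0261 q [-0.63 -0.07  1.96  0.41  1.16  0.19]
held o [ 0.4967 -0.0989  0.1952] x [0.535 0.365 0.762]
[0.45902165 0.04486175 0.26918388]
[[0.0033, -0.0136, 0.0098], [-0.0185, 0.0702, 0.0191]]
[[0.0024, -0.0141, 0.0107], [-0.0185, 0.0702, 0.0191]]
[[0.0014, -0.0145, 0.0112], [-0.0185, 0.0702, 0.0191]]
[[0.0004, -0.0149, 0.0119], [-0.0185, 0.0702, 0.0191]]
[[-0.0006, -0.0154, 0.0125], [-0.0185, 0.0702, 0.0191]]
[[-0.0017, -0.0158, 0.0129], [-0.0185, 0.0702, 0.0191]]
[[-0.0029, -0.0161, 0.0132], [-0.0185, 0.0702, 0.0191]]
[[-0.004, -0.0166, 0.0135], [-0.0185, 0.0702, 0.0191]]
[[-0.0053, -0.0169, 0.0137], [-0.0185, 0.0702, 0.0191]]
[[-0.0064, -0.0173, 0.0138], [-0.0185, 0.0702, 0.0191]]
```

Request:
step_arm --moves '[[1,[0.0035,-0.0135,0.01],[-0.0185,0.07,0.019]],[1,[0.0025,-0.014,0.0105],[-0.0185,0.07,0.019]],[1,[0.0015,-0.0145,0.011],[-0.0185,0.07,0.019]],[1,[0.0005,-0.015,0.012],[-0.0185,0.07,0.019]],[1,[-0.0005,-0.0155,0.0125],[-0.0185,0.07,0.019]],[1,[-0.0015,-0.016,0.013],[-0.0185,0.07,0.019]],[1,[-0.003,-0.016,0.013],[-0.0185,0.07,0.019]],[1,[-0.004,-0.0165,0.0135],[-0.0185,0.07,0.019]],[1,[-0.0055,-0.017,0.0135],[-0.0185,0.07,0.019]],[1,[-0.0065,-0.0175,0.014],[-0.0185,0.07,0.019]],[1,[0,0,0],[0,0,0]],[1,[0,0,0],[0,0,0]]]'

```text
time_s: 35.3
ee_pos: [0.4603, 0.043, 0.2713]
ee_rot: [-0.091, 0.843, 0.15, 0.508]
contact_force: [-0.3, 0.3, -1.6]
grip_width: 0.0265
```

```bash
python3 - <<'E'
from plan import *
st(); held()
t2,R2=stand([.597,.097,.080],np.radians(20))
a=plan(t2+R2[:,2]*GO,R2,N=4)
c=cam("scene"); show(c["im"],"s26",(250,170,400,340),3.5)
c=cam("top"); show(c["im"],"t26",(130,160,450,310),2.5)
E
```

```text
t 35.3 tcp [0.4603 0.043  0.2713] grasp [0.5889 0.0904 0.1989] x [0.439 0.16  0.884] z [ 0.83   0.306 -0.467] F [-0.3  0.3 -1.6] T [-0.27  0.63  0.05] w 0.0265 q [-0.36 -0.    2.32  1.76  0.63 -0.62]
held o [0.5968 0.0956 0.1605] x [0.01  0.006 1.   ]
[[-0.0182, -0.0005, 0.0095], [-0.0015, 0.0028, 0.0013]]
[[-0.0183, -0.0005, 0.0094], [-0.0015, 0.0028, 0.0013]]
[[-0.0182, -0.0005, 0.0094], [-0.0015, 0.0028, 0.0013]]
[[-0.0183, -0.0005, 0.0093], [-0.0015, 0.0028, 0.0013]]
```

View pics/s26.png

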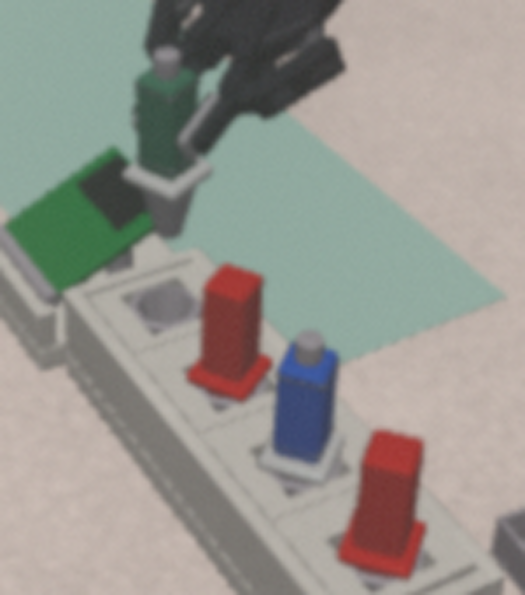

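The tip is over port 1. Lowering.

Request:
step_arm --moves '[[1,[-0.018,-0.0005,0.0095],[0,0.003,0.001]],[1,[-0.018,-0.0005,0.0095],[0,0.003,0.001]],[1,[-0.018,-0.0005,0.0095],[0,0.003,0.001]],[1,[-0.018,-0.0005,0.0095],[0,0.003,0.001]],[1,[0,0,0],[0,0,0]],[1,[-0.0045,0,0.0023],[0,0,0]],[1,[-0.0036,0,0.0018],[0,0,0]],[1,[0,0,0],[0,0,0]]]'

```text
time_s: 36.2
ee_pos: [0.4609, 0.0452, 0.1828]
ee_rot: [-0.093, 0.838, 0.148, 0.516]
contact_force: [5.7, 6.5, -1.9]
grip_width: 0.0264
```

```bash
python3 - <<'E'
from plan import *
st();held()
E
```

```text
t 36.2 tcp [0.4609 0.0452 0.1828] grasp [0.5909 0.093  0.1131] x [0.423 0.152 0.893] z [ 0.838  0.308 -0.45 ] F [ 5.7  6.5 -1.9] T [0.57 0.   0.62] w 0.0264 q [-0.35  0.29  2.31  2.12  0.74 -1.05]
held o [0.5995 0.0985 0.0749] x [-0.009 -0.003  1.   ]
```

Request:
step_arm --moves '[[1,[-0.0027,0,0.0014],[0,-0.004,0]],[1,[-0.0022,0,0.0011],[0,-0.004,0]],[1,[0,0,0],[0,0,0]]]'

```text
time_s: 36.5
ee_pos: [0.4618, 0.0459, 0.1792]
ee_rot: [-0.093, 0.838, 0.149, 0.516]
contact_force: [1.4, 9.9, 10.9]
grip_width: 0.0264
```

```bash
python3 - <<'E'
from plan import *
st();held()
E
```

```text
t 36.5 tcp [0.4618 0.0459 0.1792] grasp [0.5916 0.094  0.1093] x [0.423 0.155 0.893] z [ 0.837  0.31  -0.451] F [ 1.4  9.9 10.9] T [ 1.27 -1.11  1.35] w 0.0264 q [-0.35  0.3   2.3   2.12  0.75 -1.06]
held o [0.6002 0.0995 0.0711] x [-0.008 -0.001  1.   ]
```

Request:
step_arm --moves '[[1,[-0.0018,0,0.0009],[0,0,0]],[1,[0,0,0],[0,0,0]]]'

```text
time_s: 36.7
ee_pos: [0.4619, 0.046, 0.1783]
ee_rot: [-0.093, 0.837, 0.149, 0.517]
contact_force: [-10.7, 5.9, 26.0]
grip_width: 0.0263
```

Request:
step_arm --moves '[[0.05,[0,0,0],[0,0,0]],[0.05,[0,0,0],[0,0,0]],[0.05,[0,0,0],[0,0,0]],[0.05,[0,0,-0.02],[0,0,0]],[0.05,[0,0,-0.03],[0,0,0]],[0.05,[0.015,0,-0.03],[0,0,0]],[0.05,[0.03,0,-0.01],[0,0,0]],[0.05,[0.03,0,-0.01],[0,0,0]],[0.05,[0,0,0],[0,0,0]]]'

```text
time_s: 37.6
ee_pos: [0.4105, 0.0253, 0.2913]
ee_rot: [-0.089, 0.84, 0.148, 0.515]
contact_force: [1.1, 0.8, 0.2]
grip_width: 0.0405
```

```bash
python3 - <<'E'
from plan import *
st()
c=cam("scene"); show(c["im"],"s27",(250,170,400,340),3.5)
c=cam("top"); show(c["im"],"t27",(130,160,450,310),2.5)
c=cam("wrist"); show(c["im"],"w27")
E
```

```text
t 37.6 tcp [0.4105 0.0253 0.2913] grasp [0.5404 0.0722 0.221 ] x [0.426 0.157 0.891] z [ 0.838  0.302 -0.454] F [1.1 0.8 0.2] T [-0.16  0.41 -0.04] w 0.0405 q [-0.48 -0.2   2.44  1.59  0.72 -0.49]
```

View pics/s27.png

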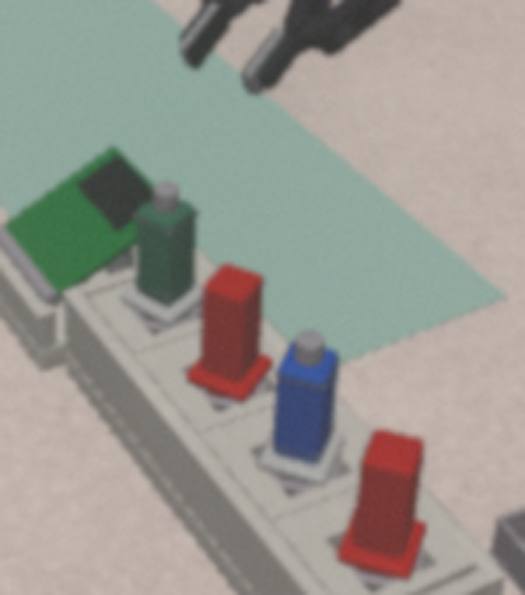

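View pics/t27.png

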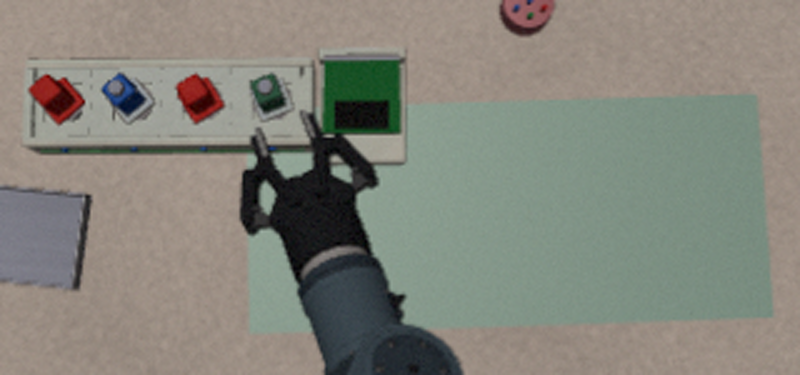

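View pics/w27.png

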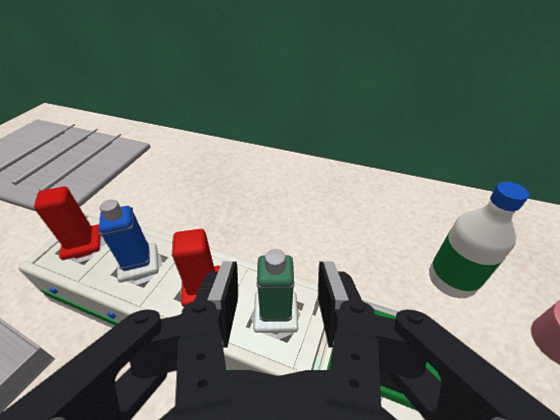

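All four ports are filled. A quick height check by crossing the two views before the purge.

```bash
python3 - <<'E'
from plan import *
s=cam("scene"); t=cam("top")
show(s["im"],"s28",(280,210,385,345),5.5); show(t["im"],"t28",(138,182,250,220),7)
E
```

```text
(no output)
```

View pics/s28.png

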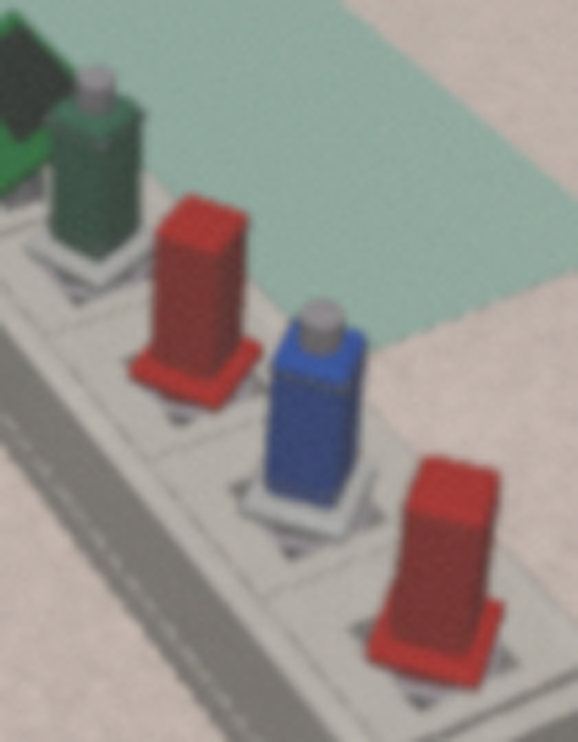

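View pics/t28.png

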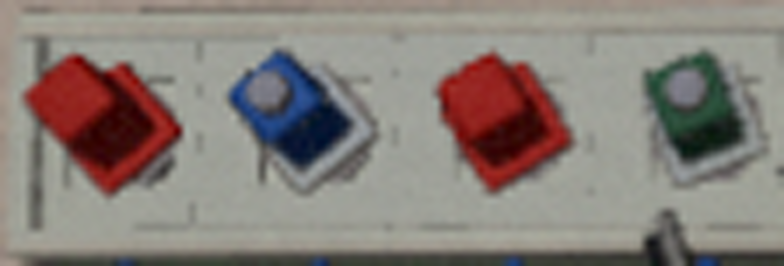

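```bash
python3 - <<'E'
from plan import *
s=cam("scene"); t=cam("top")
S=np.array([[452,487],[322,315],[203,222],[96,78]])/5.5+[280,210]
T=np.array([[70,97],[270,91],[482,96],[687,88]])/7+[138,182]
for a,b in zip(S,T):
    d1=rays(s,a)[0];d2=rays(t,b)[0]
    k=np.linalg.lstsq(np.c_[d1,-d2],t["t"]-s["t"],rcond=None)[0]
    P=s["t"]+d1*k[0];Q=t["t"]+d2*k[1]; print(((P+Q)/2).round(4),np.linalg.norm(P-Q).round(4))
st()
plan([.569,-.003,.14],lean(np.radians(15),0.0),off=.173,N=10)
E
```

```text
[0.6062 0.3313 0.1436] 0.0012
[0.6037 0.2526 0.1564] 0.0009
[0.6018 0.1755 0.1428] 0.0007
[0.6001 0.0968 0.1575] 0.0013
t 37.95 tcp [0.4084 0.0265 0.2854] grasp [0.5375 0.0738 0.2137] x [0.437 0.152 0.887] z [ 0.833  0.305 -0.462] F [ 0.2 -0.3 -0.4] T [-0.13  0.37  0.03] w 0.0407 q [-0.48 -0.19  2.44  1.6   0.72 -0.5 ]
[[0.0125, 0.0075, 0.0029], [-0.0053, -0.1089, 0.0074]]
[[0.0128, 0.0075, 0.0037], [-0.0053, -0.1089, 0.0074]]
[[0.0131, 0.0076, 0.0043], [-0.0053, -0.1089, 0.0074]]
[[0.0137, 0.0076, 0.0049], [-0.0053, -0.1089, 0.0074]]
[[0.0141, 0.0076, 0.0056], [-0.0053, -0.1089, 0.0074]]
[[0.0147, 0.0076, 0.006], [-0.0053, -0.1089, 0.0074]]
[[0.0154, 0.0076, 0.0065], [-0.0053, -0.1089, 0.0074]]
[[0.0161, 0.0075, 0.0069], [-0.0053, -0.1089, 0.0074]]
[[0.0167, 0.0076, 0.0072], [-0.0053, -0.1089, 0.0074]]
[[0.0175, 0.0076, 0.0074], [-0.0053, -0.1089, 0.0074]]
```

The tops measure 0.143–0.144 m (plugs) and 0.156–0.158 m (noses), against 0.145 and 0.159 expected. That is within calibration, so all are home. Now the purge.

Request:
step_arm --moves '[[1,[0.0125,0.0115,0.003],[-0.005,-0.109,0.0075]],[1,[0.013,0.0115,0.0035],[-0.005,-0.109,0.0075]],[1,[0.013,0.0115,0.0045],[-0.005,-0.109,0.0075]],[1,[0.0135,0.0075,0.005],[-0.005,-0.109,0.0075]],[1,[0.014,0.0075,0.0055],[-0.005,-0.109,0.0075]],[1,[0.0145,0.0075,0.006],[-0.005,-0.109,0.0075]],[1,[0.0155,0.0055,0.0065],[-0.005,-0.109,0.0075]],[1,[0.016,0.0055,0.007],[-0.005,-0.109,0.0075]],[1,[0.0165,0.004,0.007],[-0.005,-0.109,0.0075]],[1,[0.0175,0.004,0.0075],[-0.005,-0.109,0.0075]],[1,[0,0,0],[0,0,0]],[1,[0,0,0],[0,0,0]]]' --squeeze 40

```text
time_s: 39.15
ee_pos: [0.5665, -0.0005, 0.3131]
ee_rot: [-0.005, 0.991, 0.134, 0.01]
contact_force: [-0.3, -0.7, -0.8]
grip_width: -0.0001
```

```bash
python3 - <<'E'
from plan import *
st()
plan([.569,-.004,.11],lean(np.radians(15),0.0),off=.173)
E
```

```text
t 39.15 tcp [ 5.665e-01 -5.000e-04  3.131e-01] grasp [0.5694 0.0013 0.1581] x [0.964 0.265 0.021] z [ 0.019  0.012 -1.   ] F [-0.3 -0.7 -0.8] T [-0.02  0.03  0.02] w -0.0001 q [-0.21  0.26  1.72  0.02  1.16  1.08]
[[0.0008, 0.0042, 0.0301], [-0.0065, -0.021, 0.006]]
```

Request:
step_arm --moves '[[1,[0.001,0.004,0.02],[-0.0065,-0.021,0.006]],[1,[0,0,0.012],[0,0,0]],[1,[0,0,0.015],[0,0,0]],[1,[0,0,0.015],[0,0,0]],[1,[0,0,0.01],[0,0,0]],[1,[0,0,0.006],[0,0,0]],[1,[0,0,0],[0,0,0]]]'

```text
time_s: 39.85
ee_pos: [0.5689, -0.0043, 0.2362]
ee_rot: [0.001, 0.992, 0.13, -0.0]
contact_force: [-3.4, 0.1, 5.8]
grip_width: 0.0002
```

```bash
python3 - <<'E'
from plan import *
st()
E
```

```text
t 39.85 tcp [ 0.5689 -0.0043  0.2362] grasp [ 0.5689 -0.0045  0.0812] x [ 0.966  0.258 -0.   ] z [ 0.    -0.002 -1.   ] F [-3.4  0.1  5.8] T [ 0.04  0.53 -0.07] w 0.0002 q [-0.22  0.38  1.74 -0.    1.03  1.1 ]
```

Request:
step_arm --moves '[[1,[0,0,0.004],[0,0,0]],[1,[0,0,0.0035],[0,0,0]],[1,[0,0,0.0015],[0,0,0]],[1,[0,0,0],[0,0,0]]]'

```text
time_s: 40.25
ee_pos: [0.5693, -0.0043, 0.2292]
ee_rot: [0.001, 0.991, 0.13, 0.0]
contact_force: [-7.4, -0.7, 13.0]
grip_width: -0.0003
```

Request:
step_arm --moves '[[1,[0,0,0.0015],[0,0,0]],[1,[0,0,0],[0,0,0]]]'

```text
time_s: 40.45
ee_pos: [0.5694, -0.0043, 0.2289]
ee_rot: [0.001, 0.991, 0.13, 0.0]
contact_force: [-12.1, 0.5, 23.1]
grip_width: -0.0
```

```bash
python3 - <<'E'
from plan import *
st(); c=cam("scene"); show(c["im"],"s30",(180,140,420,350),3)
E
```

```text
t 40.45 tcp [ 0.5694 -0.0043  0.2289] grasp [ 0.5695 -0.0047  0.0739] x [0.966 0.258 0.   ] z [ 0.001 -0.002 -1.   ] F [-12.1   0.5  23.1] T [0.18 2.04 0.03] w -0.0 q [-0.22  0.39  1.74 -0.    1.01  1.1 ]
```

View pics/s30.png

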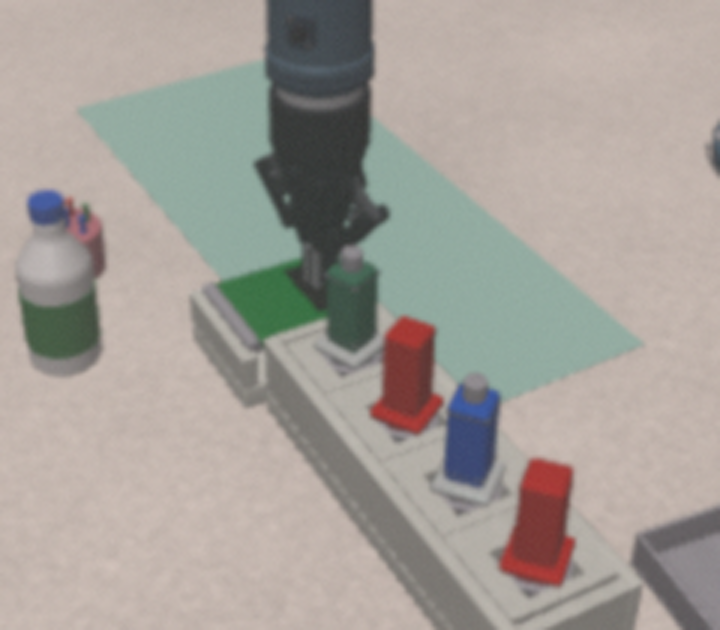

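The flap is level on its stop at 23 N. I'll hold, then release and retreat.

Request:
step_arm --moves '[[1,[0,0,0.0005],[0,0,0]],[1,[0,0,0],[0,0,0]],[1,[0,0,0],[0,0,0]],[1,[0,0,0],[0,0,0]],[1,[0,0,0],[0,0,0]],[1,[0,0,0],[0,0,0]],[1,[0,0,0],[0,0,0]],[1,[0,0,0],[0,0,0]],[1,[0,0,0],[0,0,0]],[1,[0,0,0],[0,0,0]],[1,[0,0,0],[0,0,0]],[1,[0,0,0],[0,0,0]]]'

```text
time_s: 41.7
ee_pos: [0.5694, -0.0043, 0.2288]
ee_rot: [0.001, 0.991, 0.13, 0.0]
contact_force: [-13.1, 1.0, 26.8]
grip_width: 0.0
```

Request:
step_arm --moves '[[1,[0,0,0],[0,0,0]],[1,[0,0,0],[0,0,0]],[1,[0,0,0],[0,0,0]],[1,[0,0,-0.01],[0,0,0]],[1,[0,0,-0.02],[0,0,0]],[1,[0,0,-0.04],[0,0,0]],[1,[0,0,-0.045],[0,0,0]],[1,[0,0,-0.045],[0,0,0]],[1,[-0.04,0,0],[0,0,0]],[1,[-0.04,0,0],[0,0,0]],[1,[0,0,0],[0,0,0]],[1,[0,0,0],[0,0,0]]]'

```text
time_s: 42.9
ee_pos: [0.4915, -0.0248, 0.3861]
ee_rot: [0.001, 0.992, 0.13, 0.002]
contact_force: [1.1, -0.5, -0.2]
grip_width: -0.0
```

```bash
python3 - <<'E'
from plan import *
st(); c=cam("scene"); show(c["im"],"s31",(180,140,420,350),3)
c=cam("top"); show(c["im"],"t31")
E
```

```text
t 42.9 tcp [ 0.4915 -0.0248  0.3861] grasp [ 0.492  -0.0251  0.2311] x [0.966 0.257 0.003] z [ 0.003 -0.002 -1.   ] F [ 1.1 -0.5 -0.2] T [ 0.02  0.   -0.02] w -0.0 q [-0.29  0.01  1.83 -0.    1.3   1.02]
```

View pics/s31.png

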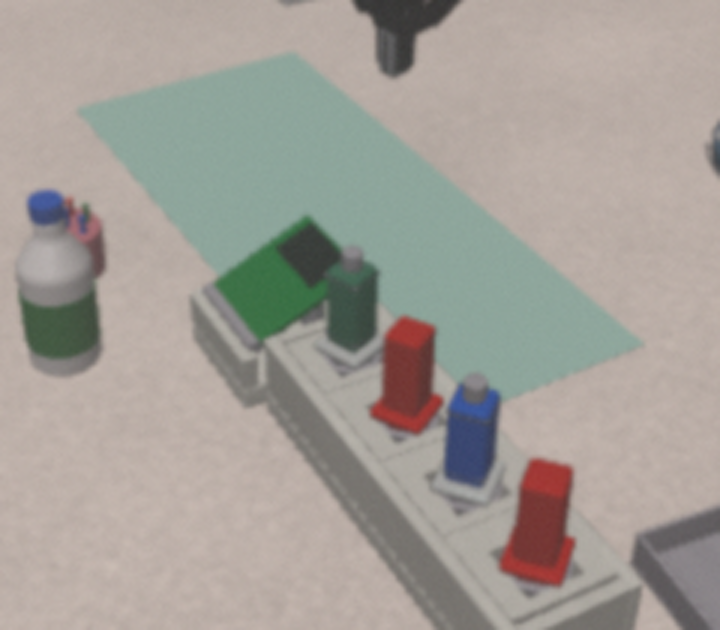

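View pics/t31.png

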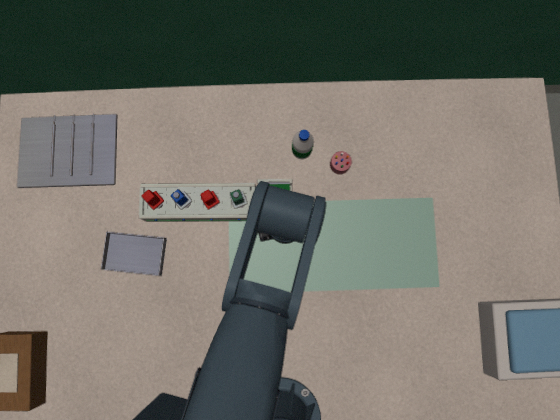

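The flap is up and all four parts stand in their ports. The bottle (303,140), pot (341,161) and dish (135,254) are where they began, and the robot touches nothing. Handing in.

```bash
python3 -c "
from station import bot
print(bot.finish_job())"
```

```text
the job is handed in; nothing more can be done
None
```

The job is done and handed in at about 43 s; no verdict was reported.

- **First flush:** I pushed the flap onto its stop with the ports still empty. It stayed there at about 31 N for about 1.5 s, then sprang back up.
- **Filling the ports:** handle3 (yellow) was absent. Both handles and both plugs went in, pressed home with about 20–26 N: green handle in port 1, red plug in port 2, blue handle in port 3, red plug in port 4.
- **Purge:** with all four ports filled I held the flap level at 23–27 N for about 1.5 s, then let it up.

**Last checks:**
- **Heights:** the two fixed cameras put the plug tops at 143–144 mm (expected 145) and the handle noses at 156–158 mm (expected 159). All four read 1–3 mm low, about the calibration error.
- **Upright:** the part tops sit over their ports to within about 3 mm.
- **End state:** the last pictures show the flap up and all four parts standing. The bottle, pot and dish have not visibly moved, and the arm is clear of everything.
- **Not seen:** no part was visibly knocked aside, and the grip never visibly slackened. No check failed.

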